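# Unstack the coffee sample tins onto their test places

### The job

Two stacks of coffee sample tins have arrived on the grading table: take them apart and gently set every tin, upright and flat, in the middle of its own place: the red round tin on the black round plate of the dark moisture tester, the yellow round tin on the steel pan of the white scale, the green rectangular tin on the bright top of the light box, and the blue rectangular tin inside the wooden tray. Line the rectangular tins up with their places, long side along long side, let go of everything, and leave the glass jar and the white cup standing where they are.

Things in the scene. Friction and masses are not known exactly. Their poses are not given: they have to be found in the camera images.
- red_tin: round sample tin, bare metal with a red lid, 46 mm diameter, 44 mm tall, about 150 g. Origin: centre of its underside, z up. At the start it stands in the middle of one of the two rectangular tins (which one varies).
- yellow_tin: round sample tin, bare metal with a yellow lid, 46 mm diameter, 44 mm tall, about 150 g. Origin: centre of its underside, z up. At the start it stands in the middle of one of the two rectangular tins (which one varies).
- green_tin: rectangular sample tin, bare metal with a green lid, 54 mm (its x) by 92 mm (its y) by 50 mm tall, about 320 g. Origin: centre of its underside, z up. Stands on the table at the start with a round tin on its lid, so 23 mm of the lid shows at each end.
- blue_tin: rectangular sample tin, bare metal with a blue lid, 54 mm (its x) by 92 mm (its y) by 50 mm tall, about 320 g. Origin: centre of its underside, z up. Stands on the table at the start with a round tin on its lid, so 23 mm of the lid shows at each end.
- tester: moisture tester: dark grey case 130 (x) by 112 (y) by 28 mm; on it a round black rubber plate 78 mm across in a copper ring 88 mm across. Origin: on the table under the centre of the plate, whose upper face is 36 mm above it; the case reaches 79 mm to its own -x and 51 mm to its +x (yaw turns it a little); z up. Fixed during the run, in a different place each time.
- scale: small scale: white case 130 (x) by 112 (y) by 26 mm with a round steel pan 82 mm across; the pan does not give. Origin: on the table under the centre of the pan, whose upper face is 36 mm above it; the case reaches 79 mm to its own -x and 51 mm to its +x (yaw turns it a little); z up. Fixed during the run, in a different place each time.
- light_box: light box: grey frame 102 mm (x) by 140 mm (y) with a bright white flat top 88 by 126 mm. Origin: on the table under the centre of the top, which is 25 mm above it; x across, y along its long side, z up. Fixed during the run, in a different place each time.
- tray: light wooden tray, outside 102 mm (x) by 140 mm (y), with a rim 8 mm wide that stands 8 mm above its floor (16 mm above the table); inside 86 by 124 mm. Origin: on the table under the centre of the tray; its floor is 8 mm above that; x across, y along its long side, z up. Fixed during the run, in a different place each time.
- jar: closed glass jar of beans with a steel lid, 54 mm diameter, 74 mm tall, standing among the things; to be left standing where it is. Origin: centre of its underside.
- cup: white ceramic cup, open, 68 mm across the rim, 50 mm tall, standing among the things; to be left standing where it is. Origin: centre of its underside.
Not all that is in view belongs to the job. What is shaped like the red_tin but purple or turquoise is not meant.

How it is judged:
By the outcome, as a careful person would: the job done as asked, in the order asked, and still so for the second after the job is handed in, with the robot touching nothing.
It also fails if it takes over 128 s, if anything falls off the work surface, if the arm or the gripper's body presses on something with over 40 N, if the wrist force passes 120 N, or if a joint passes its speed limit or range.

### The arm

A 6-joint arm with a two-finger parallel gripper is mounted at the origin on the work surface. World frame = base frame: x ahead of the robot, y to its left, z up, the work surface at z = 0. Lengths are in m, angles in rad, forces in N, time in s.
With the tool pointing down it reaches from about 0.225 to 0.875 m from the base axis. Payload 3.4 kg.
Tool frame: the origin (TCP) lies midway between the tips of the shut fingers; the grasp point (between the pads) lies behind it (manip.grip_point_offset is the z of the grasp point in the tool frame, in m); z points along the fingers, x is the direction in which the jaws open and shut, and the axes are right-handed (so a half turn about z gives the same grasp; the last joint's range is limited). The gripper opens to 85 mm and grips with 20 to 120 N. Pads are 22 mm wide; open, the fingers measure 114 mm over their backs; the gripper's body (76 mm by 85 mm) begins 54 mm behind the grasp point. The pads swing forward as they close: fully open they stand 13 mm farther back than shut.
Start: joints at [1.091, 0.276, 1.505, -0, 1.361, -0.121], TCP at [0.202, 0.538, 0.231] pointing down, gripper open.
Joint ranges: [-2.89, 2.89], [-0.75, 2.08], [0.22, 2.7], [-1.18, 4.32], [0.11, 2.71], [-2.7, 2.7]. Speed limits (rad/s): [2.57, 2.57, 3.14, 3.14, 3.14, 3.14].

### API

Orientations are given as a unit quaternion [w, x, y, z].
In Python, from rig import manip, eyes, recognise, regions_of, mark_of gives the robot as it stands.
- The arm moves only by the shell command python3 -m inch 'ROWS' [FORCE]. ROWS is JSON, a list of rows, each a list of 5 numbers: the gripper command: -1 is shut, 1 is fully open, values between are in proportion, then the shift along the tool's x, y, z in mm, then the turn about the tool's z in degrees. A call has 1 to 20 rows; each row shifts and turns the pose as measured when the row begins, along the tool's axes as they then stand; what a row does not reach is not made up. A row lasts 1/12 s, in which the tool goes at most 41.7 mm and 7.16 degrees, less where a joint would pass 70% of its speed; a pose out of reach is approached as far as the arm can. A call with a gripper value outside its range is refused whole. The fingers move at their own pace and stop on an object; FORCE is the grip in N (left out, the last holds). Time passes only in rows, so rows that do not move let the fingers close. It gives the time, the measured TCP pose, the force and the opening at its end, in the units of the state.
- manip.get_state(): the state, without advancing time (a new reading comes with each control period).
- eyes.get_image(name): name is "scene" or "side" or "wrist"; returns a dict with "frame" (384x512x3 uint8, red, green, blue), "K" (3x3 intrinsics, pixels), "rvec" (rotation vector, rad) and "tvec" (3), from world to camera coordinates, as OpenCV has them; the wrist camera has in their place "mount" (4x4, takes a point from camera to tool coordinates, whose origin is the TCP and whose axes are the tool frame's). Camera axes: x right, y down, z forward; pixel columns grow to the right and rows downward; lengths in m; the calibration is good to about 2 mm. A picture is of the moment at which its call begins: read the wrist's pose just before it. There is no depth.
- manip.sign_off(): hands the job in, once; it reports no verdict.
Trained networks look in a picture, given as the dict that the camera call returned (one of the last four; its "shot" number tells which), for a name from the list of things; names that differ only in an ending like _2 or _b are one class to them, and where a whole thing is asked for, a point or a joint stands for the part that bears it (a point fixed in the world has none). Each returns a list of dicts, best first, with "confidence" (0 to 1); they miss things now and then, are a little off and sometimes report something else, mostly with a low value. They report only what shows in the picture. A call takes as long as a camera call. They do not tell look-alikes from the thing itself.
- recognise(picture, target): "bbox" ([left, top, width, height] in pixels, round what is visible of it).
- regions_of(picture, target): "mask" (384x512 bool, what is visible of it) and "bbox" ([left, top, width, height] in pixels, round what is visible of it).
- mark_of(picture, target): "point" ([row, column] in pixels: a listed point, or the origin of a listed thing).
The state is a dict: "clock": time; "qpos": joint angles; "qd": joint speeds; "effort": joint torques, N m; "position": TCP position; "ee_rot": TCP orientation; "contact_force": force on the tool from outside, world axes, zero at the start; "moment": the same for the moment, N m; "width": finger opening in m.
Only numpy, scipy, OpenCV 4.12 (cv2) and the standard library are available. Lean on these libraries where they do the work, as an engineer would, in place of code of your own. Each camera call takes 0.05 s, during which the arm holds its last target.

## Working session

There is one attempt and no reset: what is moved stays moved. The work goes in short steps, Python scripts to look and compute and a shell command to move; the robot and the scene stay as the last step left them, time stands still between calls to the robot, and variables do not carry over. Pictures are saved under pics/ and viewed, and the job is handed in when it is done.

```bash
ls -la; mkdir -p pics
python3 - <<'E'
from rig import manip, eyes, recognise, regions_of, mark_of
import cv2
print(manip.get_state()); print(manip.grip_point_offset)
for n in ["scene","side"]:
    p=eyes.get_image(n); cv2.imwrite(f"pics/{n}0.png",cv2.resize(p["frame"][:,:,::-1],(800,600),interpolation=cv2.INTER_CUBIC))
    print(n,p["K"].tolist(),p["rvec"],p["tvec"],p["shot"])
E
```

```text
total 12
drwxr-xr-x  3 agent agent 4096 Dec  7 15:45 .
drwxr-xr-x 23 root  root  4096 Dec  7 15:45 ..
drwxr-xr-x  2 agent agent 4096 Dec  7 15:45 pics
{'clock': 0.0, 'qpos': array([ 1.09098656e+00,  2.76612538e-01,  1.50617276e+00,  3.34260548e-05,
        1.36065597e+00, -1.20980579e-01]), 'qd': array([ 0.00023028,  0.00047235,  0.00062711,  0.00048634,  0.00086478,
       -0.00037415]), 'effort': array([ 1.12714333e-03, -4.16779876e+01, -2.45799762e+01, -1.58840714e-05,
        1.14422949e-02,  5.94119996e-06]), 'position': array([0.20166445, 0.53791021, 0.2304139 ]), 'ee_rot': array([ 4.16464551e-04,  8.21943927e-01,  5.69567666e-01, -8.25328686e-04]), 'contact_force': array([-0.50311759,  0.62400915,  0.46129798]), 'moment': array([ 0.0648197 ,  0.01939881, -0.01597951]), 'width': 0.085563695658174}
-0.0187
scene [[438.13699025977854, 0.0, 250.97870579956444], [0.0, 438.13699025977854, 190.94816608501574], [0.0, 0.0, 1.0]] [ 2.11094237  0.63453075 -0.33831148] [-0.50651199 -0.1480023   1.55483066] 1
side [[481.15873741342665, 0.0, 250.47268345033186], [0.0, 481.15873741342665, 186.55707413261038], [0.0, 0.0, 1.0]] [ 2.19375029 -0.48938105  0.22116491] [-0.55109045  0.20212844  1.32079978] 2
```

View pics/scene0.png

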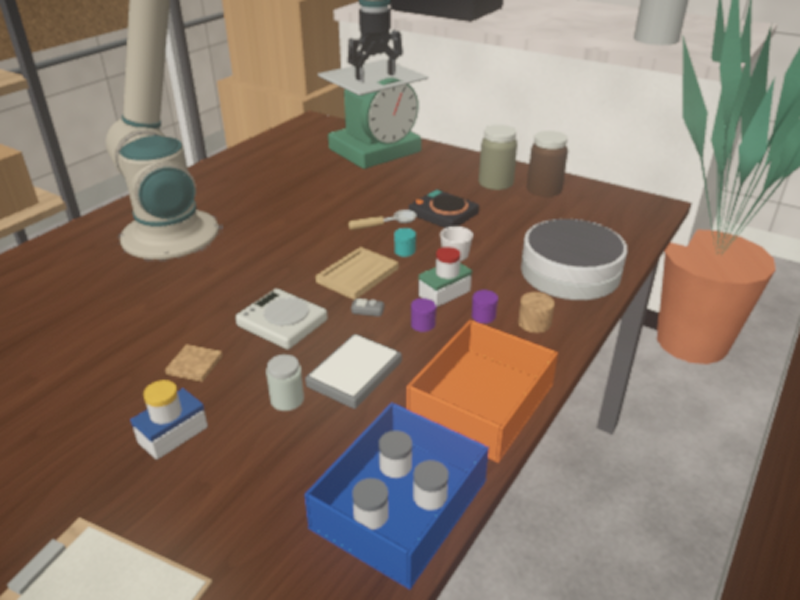

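View pics/side0.png

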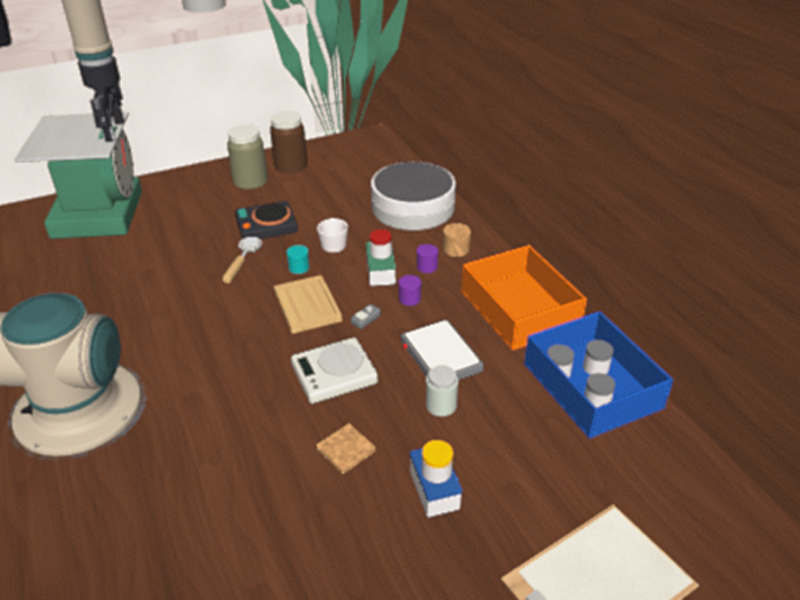

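The scene view (800×600) shows the red tin on the green tin at (447,262) and the yellow tin on the blue tin at (165,410). The places are the tester at (443,207), scale at (282,317), light box at (353,370) and tray at (357,272). The jar is at (284,382) and the cup at (456,243). Look-alikes for a round tin:
- purple tins at (423,315) and (485,305)
- turquoise tin at (405,242)
- three grey-lidded tins in the blue bin, near (395,455)
- cork-like can at (536,312)

The red and yellow lids are the only ones matching the description.

```bash
cat > h.py <<'E'
from rig import manip, eyes, recognise, regions_of, mark_of
import numpy as np, cv2
from scipy.spatial.transform import Rotation as R
def quat(q): return R.from_quat([q[1],q[2],q[3],q[0]])
def cam(p,st=None):
    """returns K, Rcw (world->cam), t"""
    if "rvec" in p:
        return np.array(p["K"]),cv2.Rodrigues(np.array(p["rvec"],float))[0],np.array(p["tvec"],float).ravel()
    T=np.eye(4);T[:3,:3]=quat(st["ee_rot"]).as_matrix();T[:3,3]=st["position"]
    W=np.linalg.inv(T@np.array(p["mount"]))
    return np.array(p["K"]),W[:3,:3],W[:3,3]
def toplane(c,uv,z):
    K,Rm,t=c;uv=np.atleast_2d(np.asarray(uv,float))
    d=(np.linalg.inv(K)@np.c_[uv,np.ones(len(uv))].T).T@Rm
    o=-Rm.T@t
    return o+d*((z-o[2])/d[:,2])[:,None]
def proj(c,X):
    K,Rm,t=c;x=np.atleast_2d(X)@Rm.T+t;x=x@K.T;return x[:,:2]/x[:,2:]
def tri(cs,uvs):
    A=[];b=[]
    for c,uv in zip(cs,uvs):
        K,Rm,t=c;d=Rm.T@np.linalg.inv(K)@np.r_[uv,1];d/=np.linalg.norm(d);o=-Rm.T@t
        P=np.eye(3)-np.outer(d,d);A.append(P);b.append(P@o)
    return np.linalg.lstsq(np.vstack(A),np.hstack(b),rcond=None)[0]
def wrist():
    st=manip.get_state();p=eyes.get_image("wrist");return p,cam(p,st),st
def save(p,name,s=1.5):
    f=p["frame"][:,:,::-1];cv2.imwrite("pics/"+name,cv2.resize(f,None,fx=s,fy=s,interpolation=cv2.INTER_CUBIC))
E
python3 - <<'E'
from h import *
N=["red_tin","yellow_tin","green_tin","blue_tin","tester","scale","light_box","tray","jar","cup"]
ps=[eyes.get_image("scene"),eyes.get_image("side")]
cs=[cam(p) for p in ps]
for n in N:
    out=[[(np.round(np.array(m["point"])[::-1],1),round(m["confidence"],2)) for m in mark_of(p,n)[:4]] for p in ps]
    try: X=tri(cs,[out[0][0][0],out[1][0][0]]).round(4)
    except Exception as e: X=e
    print(n,X,[[(o[0].tolist(),o[1]) for o in v] for v in out])
E
```

```text
red_tin [0.651  0.123  0.0614] [[([284.9, 175.1], 0.81), ([271.6, 207.4], 0.67), ([308.7, 202.1], 0.62), ([260.8, 160.3], 0.48)], [([246.2, 157.6], 0.81), ([264.1, 191.5], 0.64), ([192.4, 172.5], 0.61), ([275.5, 171.0], 0.51)]]
yellow_tin [ 0.4835 -0.4246  0.0473] [[([106.0, 262.0], 0.85), ([228.0, 174.3], 0.67)], [([278.9, 303.1], 0.84)]]
green_tin [ 0.6373  0.1369 -0.0137] [[([282.7, 191.1], 0.97), ([104.8, 263.1], 0.47)], [([241.4, 175.5], 0.78)]]
blue_tin [ 0.4895 -0.4202  0.0043] [[([112.3, 275.7], 0.75)], [([279.5, 311.4], 0.87)]]
tester list index out of range [[([288.5, 135.5], 0.95), ([183.0, 254.2], 0.5)], []]
scale [ 0.447  -0.1076 -0.0041] [[([184.9, 206.5], 0.84)], [([216.1, 237.7], 0.84)]]
light_box list index out of range [[([227.2, 241.3], 0.77)], []]
tray [0.4571 0.0903 0.0025] [[([227.5, 174.9], 0.85)], [([195.9, 195.6], 0.88)]]
jar [ 0.5748 -0.2713 -0.0068] [[([181.2, 256.4], 0.92)], [([281.8, 262.4], 0.8)]]
cup [ 0.5854  0.2842 -0.0039] [[([292.4, 160.6], 0.53)], [([211.8, 157.0], 0.8), ([216.8, 238.0], 0.27)]]
```

Run:
```python
from h import *
p=eyes.get_image("scene");f=p["frame"][110:310,60:360,::-1]
cv2.imwrite("pics/crop1.png",cv2.resize(f,(800,533),interpolation=cv2.INTER_CUBIC))
```

```text
(no output)
```

View pics/crop1.png

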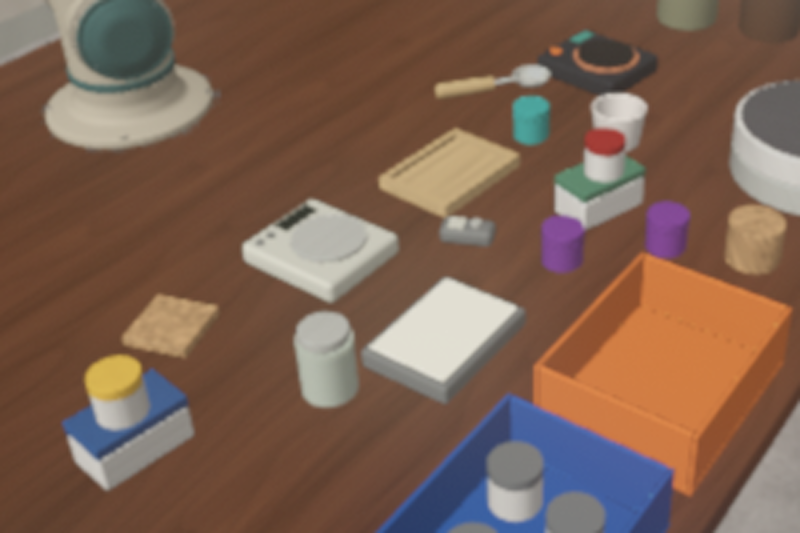

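```bash
cat > go.py <<'E'
# usage: go.py x y z [yaw_deg of tool x in world]: prints shift needed in tool axes (mm) and turn (deg)
import sys
from h import *
a=[float(v) for v in sys.argv[1:]]
st=manip.get_state();Rm=quat(st["ee_rot"]).as_matrix()
d=Rm.T@(np.array(a[:3])-st["position"])*1000
yaw=np.degrees(np.arctan2(Rm[1,0],Rm[0,0]))
print("t",round(st["clock"],2),"pos",st["position"].round(4),"yaw",round(yaw,2),"tilt z",Rm[:,2].round(4),"q",st["qpos"].round(2),"w",round(st["width"],4),"F",st["contact_force"].round(1))
print("shift",d.round(1),"rows",round(np.linalg.norm(d)/41.7,1))
if len(a)>3:
    t=(a[3]-yaw+90)%180-90   # want world yaw change t; tool z down => tool turn = -t
    print("turn about tool z",round(-t,2),"rows",abs(t)/7.16)
E
python3 go.py 0.56 0.2 0.33 0
python3 - <<'E'
from h import *
p,c,st=wrist();save(p,"w0.png");print(np.array(p["mount"]).round(4),p["K"])
E
```

```text
t 1.25 pos [0.2019 0.5384 0.2313] yaw 69.44 tilt z [ 1.e-04  0.e+00 -1.e+00] q [ 1.09  0.28  1.5  -0.    1.36 -0.12] w 0.0856 F [0.5 0.4 0.5]
shift [-191.1  454.1  -98.7] rows 12.0
turn about tool z 69.44 rows 9.698805137633112
[[ 1.000e+00 -2.000e-04  3.000e-04 -9.000e-04]
 [ 1.000e-04  9.613e-01  2.754e-01 -6.960e-02]
 [-3.000e-04 -2.754e-01  9.613e-01 -1.439e-01]
 [ 0.000e+00  0.000e+00  0.000e+00  1.000e+00]] [[329.20643842   0.         253.68842331]
 [  0.         329.20643842 190.48396279]
 [  0.           0.           1.        ]]
```

View pics/w0.png

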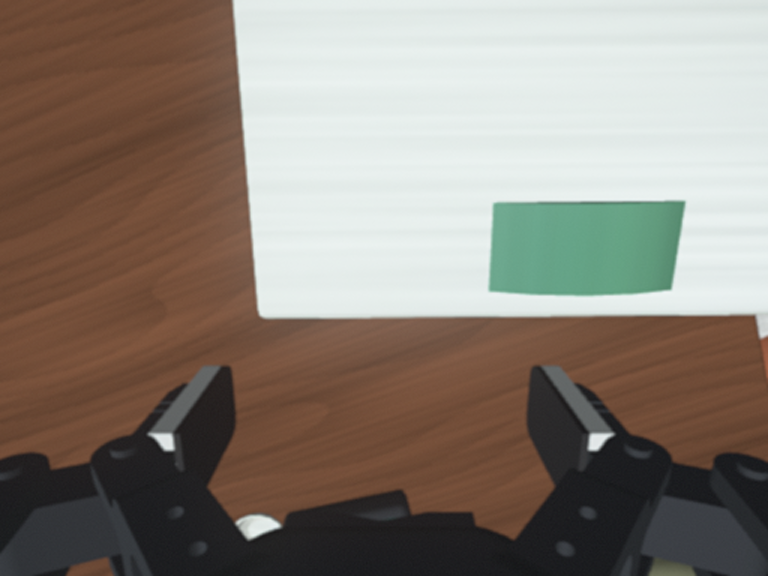

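```bash
python3 -m inch '[[1,-5,5,-41,0],[1,-10,20,-35,0],[1,-19,36,0,0],[1,-19,36,0,0],[1,-19,36,0,0],[1,-19,36,0,0],[1,-19,36,0,0],[1,-19,36,0,0],[1,-19,36,0,0],[1,-19,36,0,0],[1,-19,36,0,0],[1,-19,36,0,0],[1,0,0,0,7],[1,0,0,0,7],[1,0,0,0,7],[1,0,0,0,7],[1,0,0,0,7],[1,0,0,0,7],[1,0,0,0,7],[1,0,0,0,0]]'
python3 - <<'E'
from h import *
p,c,st=wrist();save(p,"w1.png");print(st["position"],st["clock"])
for n in ["tester","red_tin","green_tin","tray","cup"]:
    for m in mark_of(p,n)[:4]:
        print(n,m["point"],round(m["confidence"],2),toplane(c,m["point"][::-1],0)[0].round(4))
E
```

```text
clock: 2.97
position: [0.5037, 0.1979, 0.3095]
ee_rot: [0.001, 0.985, 0.173, 0.003]
contact_force: [0.0, -0.6, -0.7]
width: 0.0854
[0.50371622 0.19788056 0.30954792] 2.9667
tester [206.6, 199.3] 0.42 [0.4598 0.0908 0.    ]
red_tin [257.7, 376.7] 0.66 [ 0.7388  0.1036 -0.    ]
red_tin [124.4, 251.7] 0.66 [0.4916 0.2271 0.    ]
red_tin [233.5, 339.5] 0.58 [0.669 0.121 0.   ]
green_tin [221.3, 321.3] 0.88 [0.6357 0.1297 0.    ]
tray [207.5, 197.9] 0.81 [0.4583 0.0888 0.    ]
tray [118.9, 329.3] 0.66 [0.5877 0.2696 0.    ]
cup [118.4, 329.7] 0.7 [0.5879 0.2704 0.    ]
```

View pics/w1.png

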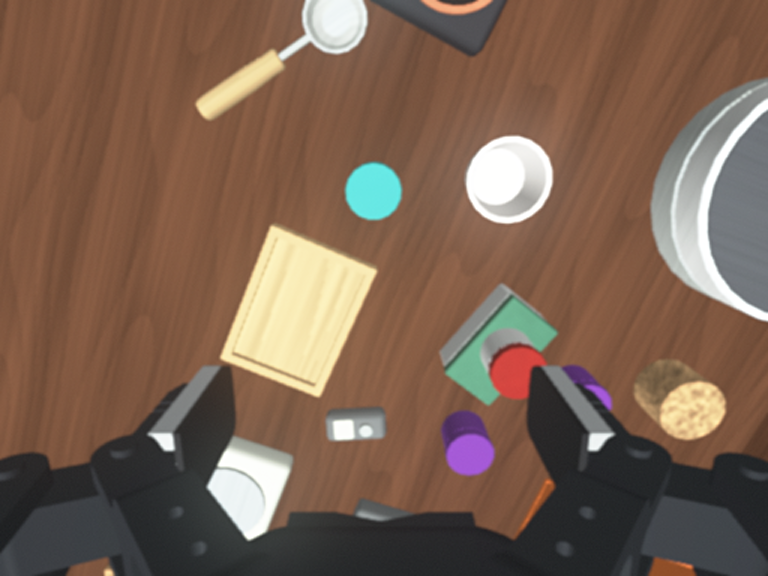

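```bash
python3 -m inch '[[1,15,-40,0,0],[1,15,-38,0,0],[1,15,-38,0,0],[1,15,-38,0,0],[1,0,0,0,0],[1,0,0,0,0]]'
cat > look.py <<'E'
import sys
from h import *
p,c,st=wrist();save(p,sys.argv[1]);print("t",st["clock"],st["position"].round(4))
np.savez("pics/"+sys.argv[1]+".npz",f=p["frame"],K=c[0],R=c[1],t=c[2])
for n in sys.argv[2:]:
    for m in mark_of(p,n)[:4]:
        print(n,np.array(m["point"])[::-1].round(1),round(m["confidence"],2),toplane(c,m["point"][::-1],0)[0].round(4))
E
python3 look.py w2.png tester cup
```

```text
clock: 3.77
position: [0.5086, 0.3669, 0.3088]
ee_rot: [0.002, 0.985, 0.175, 0.004]
contact_force: [-0.1, -0.7, 0.0]
width: 0.0855
t 3.7667 [0.5086 0.3669 0.3088]
tester [250.  107.6] 0.96 [0.4873 0.4158 0.    ]
cup [276.3 224.4] 0.62 [0.5809 0.2719 0.    ]
```

View pics/w2.png

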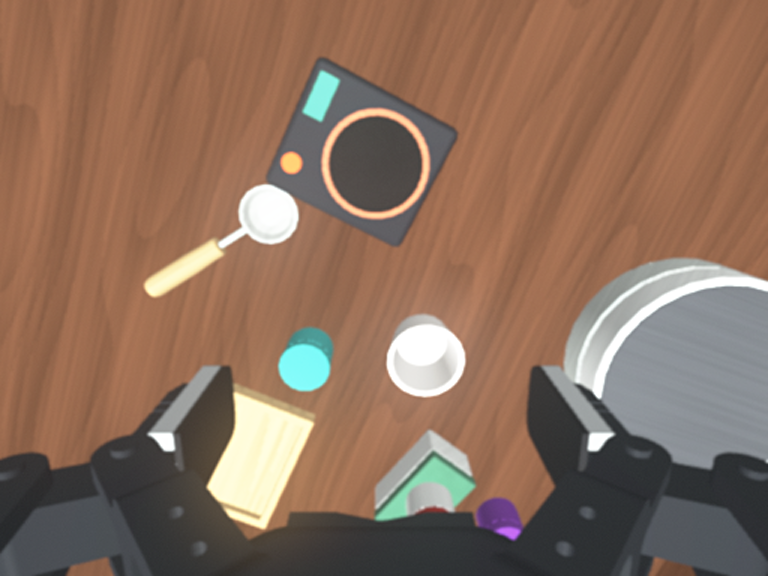

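The tester sits at (376,163) in this 768×576 view, with its copper ring fully visible and the cup below it at (425,355). I'll fit the ring.

```bash
cat > fit.py <<'E'
from h import *
from scipy.optimize import least_squares
def load(n):
    d=np.load("pics/"+n+".npz");return d["f"],(d["K"],d["R"],d["t"])
def comp(mask,near,minarea=30):
    n,l,s,ce=cv2.connectedComponentsWithStats(mask.astype(np.uint8))
    best=min((i for i in range(1,n) if s[i,4]>=minarea),key=lambda i:np.hypot(*(ce[i]-near)))
    return l==best
def contour(m):
    cs,_=cv2.findContours(m.astype(np.uint8),cv2.RETR_EXTERNAL,cv2.CHAIN_APPROX_NONE)
    return max(cs,key=cv2.contourArea)[:,0,:].astype(float)
def circ(xy):
    f=lambda p:np.hypot(xy[:,0]-p[0],xy[:,1]-p[1])-p[2]
    r=least_squares(f,[*xy.mean(0),.04],loss="soft_l1",f_scale=.001);return r.x,np.sqrt(np.mean(r.fun**2))
def rect(xy):
    (cx,cy),(w,h),a=cv2.minAreaRect((xy*10000).astype(np.float32))
    # angle of LONG side
    if w<h: a+=90; w,h=h,w
    return np.array([cx,cy])/1e4,w/1e4,h/1e4,(a+90)%180-90
E
python3 - <<'E'
from fit import *
f,c=load("w2.png")
h=cv2.cvtColor(f,cv2.COLOR_RGB2HSV)
m=(h[...,0]<18)&(h[...,1]>90)&(h[...,2]>200)
m=comp(m,(251,109),100)
m2=cv2.morphologyEx(m.astype(np.uint8),cv2.MORPH_CLOSE,np.ones((3,3)))
k=contour(m2);
for z in (.034,.036): print("ring",z,circ(toplane(c,k,z)[:,:2]),m.sum())
# case: dark top
m=(h[...,2]<95)&(h[...,1]<90);m[:25]=0;m=comp(m,(240,95),1000)
k=contour(m);print("case",m.sum(),rect(toplane(c,k,.028)[:,:2]))
E
```

```text
ring 0.034 (array([0.48788643, 0.41461009, 0.04382275]), np.float64(0.0003458803953642711)) 802
ring 0.036 (array([0.48786463, 0.41469191, 0.04361326]), np.float64(0.0003442268176755153)) 802
case 2934 (array([0.48834551, 0.41504844]), 0.0741970947265625, 0.07415902709960938, -69.91761016845703)
```

```bash
python3 -m inch '[[1,6,40,0,0],[1,6,40,0,0],[1,6,40,0,0],[1,6,40,0,0],[1,6,40,0,0],[1,6,40,0,0],[1,6,40,0,0],[1,4,34,0,0],[1,0,0,0,0],[1,0,0,0,0]]'
python3 look.py w3.png green_tin red_tin cup light_box
```

```text
clock: 4.75
position: [0.6586, 0.0631, 0.3132]
ee_rot: [0.003, 0.986, 0.168, 0.005]
contact_force: [-0.2, 0.7, -0.2]
width: 0.0852
t 4.75 [0.6586 0.0631 0.3132]
red_tin [243.7 171.6] 0.67 [0.6595 0.0247 0.    ]
red_tin [261.7  89.2] 0.56 [0.6457 0.1386 0.    ]
light_box [192.1 276. ] 0.55 [ 0.6375 -0.1601  0.    ]
```

View pics/w3.png

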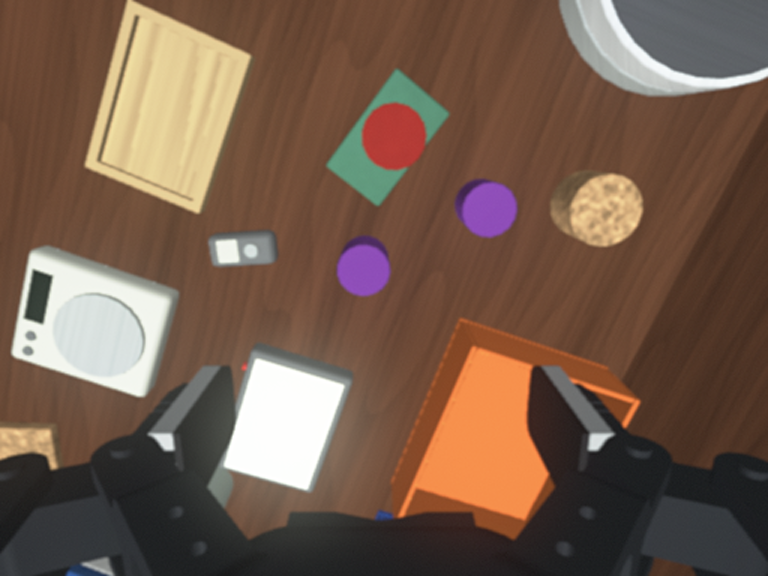

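The view shows the red lid at (394,136) on the green lid, purple tins at (487,209) and (363,267), the tray at (168,108), scale pan at (99,334) and light box at (288,420). I'll fit them all.

Run:
```python
from fit import *
f,c=load("w3.png")
h=cv2.cvtColor(f,cv2.COLOR_RGB2HSV).astype(int);H,S,V=h[...,0],h[...,1],h[...,2]
def px(x,y): return (x/1.5,y/1.5)
m=comp(((H<8)|(H>172))&(S>170)&(V>120),px(394,136));k=contour(m);print("red",m.sum(),circ(toplane(c,k,.094)[:,:2]))
g=comp((H>60)&(H<90)&(S>70),px(390,130),100)
g2=(cv2.morphologyEx((g|m).astype(np.uint8),cv2.MORPH_CLOSE,np.ones((5,5))))
k=contour(g2);
# quad corners fit using green only hull
kg=np.argwhere(g)[:,::-1].astype(float)
print("green",rect(toplane(c,kg,.05)[:,:2]))
for q in ((487,209),(363,267)):
    m=comp((H>130)&(H<150)&(S>150)&(V>120),px(*q));k=contour(m);print("purple",circ(toplane(c,k,.044)[:,:2]))
t=comp((H>15)&(H<30)&(S>50)&(V>170),px(168,108),3000);k=contour(t);print("tray",t.sum(),rect(toplane(c,k,.016)[:,:2]))
b=(V>248)&(S<12);b=comp(b,px(288,420),1000);k=contour(b);print("light",b.sum(),rect(toplane(c,k,.025)[:,:2]))
for s in (b,t,g): 
    ys,xs=np.where(s);print(xs.min()*1.5,xs.max()*1.5,ys.min()*1.5,ys.max()*1.5)
for q in ((99,334),(60,300),(50,270)): print("pan hsv",h[int(q[1]/1.5),int(q[0]/1.5)])
```

```text
red 1357 (array([0.64461712, 0.13516056, 0.02094902]), np.float64(0.00037509212244377934))
green (array([0.64119258, 0.13203958]), 0.09062229614257812, 0.05252383422851563, 71.45921325683594)Traceback (most recent call last):
  File "<stdin>", line 13, in <module>
  File "fit.py", line 7, in comp
    best=min((i for i in range(1,n) if s[i,4]>=minarea),key=lambda i:np.hypot(*(ce[i]-near)))
ValueError: min() iterable argument is empty
```

Run:
```python
from fit import *
f,c=load("w3.png")
h=cv2.cvtColor(f,cv2.COLOR_RGB2HSV).astype(int);H,S,V=h[...,0],h[...,1],h[...,2]
def px(x,y): return (x/1.5,y/1.5)
print(h[139,325],h[178,242])
for q in ((487,209),(363,267)):
    m=comp((H>125)&(H<155)&(S>100)&(V>130),px(*q));k=contour(m);print("purple",circ(toplane(c,k,.044)[:,:2]))
t=comp((H>12)&(H<32)&(S>40)&(V>170),px(168,108),1000);k=contour(t);print("tray",t.sum(),rect(toplane(c,k,.016)[:,:2]))
b=(V>248)&(S<12);b=comp(b,px(288,420),1000);k=contour(b);print("light",b.sum(),rect(toplane(c,k,.025)[:,:2]))
for s in (b,t): 
    ys,xs=np.where(s);print(xs.min()*1.5,xs.max()*1.5,ys.min()*1.5,ys.max()*1.5)
for q in ((99,334),(60,300),(50,270),(110,300),(150,370)): print("pan hsv",h[int(q[1]/1.5),int(q[0]/1.5)])
```

```text
[138 146 185] [138 147 185]
purple (array([0.74057418, 0.10740349, 0.02217151]), np.float64(0.0003724060569385102))
purple (array([0.65840044, 0.02363722, 0.02211737]), np.float64(0.00033671214178704995))
tray 9464 (array([0.45900605, 0.0912334 ]), 0.14120904541015625, 0.10292529296875, 85.96739196777344)
light 4352 (array([ 0.63531167, -0.15956653]), 0.12528211669921874, 0.08719638061523438, -89.60822984576225)
225.0 342.0 360.0 487.5
85.5 249.0 0.0 211.5
pan hsv [ 80  10 224]
pan hsv [ 43   7 245]
pan hsv [ 41   8 245]
pan hsv [ 81  11 224]
pan hsv [ 43  17 211]
```

```bash
python3 go.py 0.644 0.1345 0.15
```

```text
t 5.0 pos [0.6579 0.0674 0.3135] yaw 19.73 tilt z [ 0.0107 -0.0043 -0.9999] q [-0.    0.38  1.16 -0.    1.6  -0.35] w 0.0854 F [ 0.3 -0.8  0.9]
shift [  8.1 -69.1 163. ] rows 4.3
```

```bash
python3 -m inch '[[1,2,-17,40,0],[1,2,-17,40,0],[1,2,-17,40,0],[1,2,-17,40,0],[1,0,0,0,0],[1,0,0,0,0],[1,0,0,0,0]]'
python3 look.py w4.png red_tin
python3 - <<'E'
from fit import *
f,c=load("w4.png")
h=cv2.cvtColor(f,cv2.COLOR_RGB2HSV).astype(int);H,S,V=h[...,0],h[...,1],h[...,2]
m=((H<8)|(H>172))&(S>150)&(V>100)
m=comp(m,np.array([256,200]),300);k=contour(m);print("red",m.sum(),circ(toplane(c,k,.094)[:,:2]))
g=(H>60)&(H<90)&(S>70);k=np.argwhere(g)[:,::-1];print(rect(toplane(c,k,.05)[:,:2]))
E
```

```text
clock: 5.58
position: [0.6435, 0.1422, 0.1588]
ee_rot: [0.004, 0.984, 0.177, 0.011]
contact_force: [-0.8, -1.4, 0.2]
width: 0.0855
t 5.5833 [0.6435 0.1422 0.1588]
red_tin [249.1 195.6] 0.95 [0.6507 0.1186 0.    ]
red_tin [224.9 282.6] 0.92 [0.6598 0.0207 0.    ]
red_tin [330.3 236.6] 0.74 [0.7422 0.106  0.    ]
red_tin [107.8  14.3] 0.65 [0.4884 0.2249 0.    ]
red 3404 (array([0.64448333, 0.13565807, 0.02249585]), np.float64(0.0004654788118814956))
(array([0.56779316, 0.16447142]), 0.2196705322265625, 0.09404314575195312, -23.750839233398438)
```

View pics/w4.png

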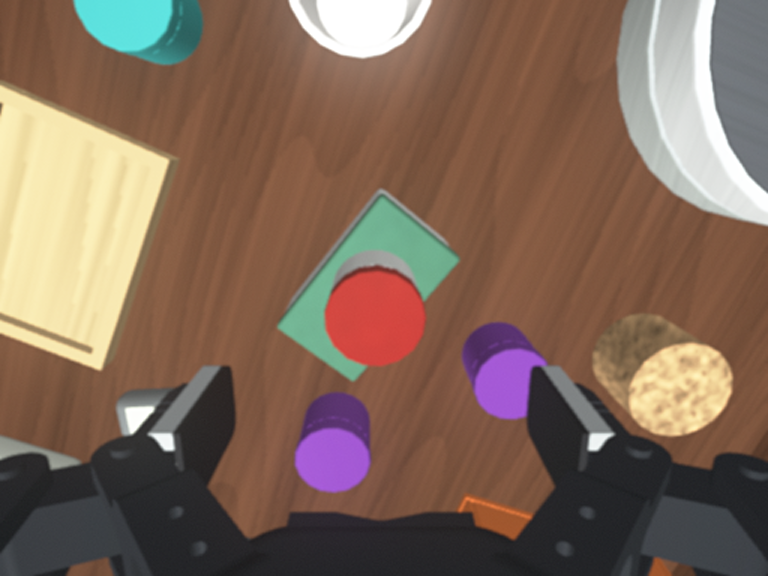

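```bash
python3 go.py 0.6445 0.1357 0.053 ; python3 -m inch '[[1,0,0,0,0],[1,0,0,0,0]]'; python3 go.py 0.6445 0.1357 0.053
```

```text
t 5.68 pos [0.6455 0.1415 0.1608] yaw 20.36 tilt z [ 0.0278 -0.0034 -0.9996] q [ 0.11  0.43  1.44 -0.01  1.24 -0.24] w 0.0852 F [-0.4 -0.1  1.1]
shift [ -5.6   3.7 107.8] rows 2.6
clock: 5.85
position: [0.6483, 0.1407, 0.1652]
ee_rot: [0.005, 0.984, 0.176, 0.017]
contact_force: [1.0, -1.0, 0.2]
width: 0.0851
t 5.85 pos [0.6483 0.1407 0.1652] yaw 20.32 tilt z [ 0.0357 -0.0032 -0.9994] q [ 0.11  0.43  1.44 -0.01  1.24 -0.24] w 0.0851 F [ 1.  -1.   0.2]
shift [ -8.9   1.7 112. ] rows 2.7
```

```bash
python3 -c "
from h import *;s=manip.get_state();print(s['qpos'],s['qd'])"; for i in 1 2 3; do python3 -m inch '[[1,0,0,0,0],[1,0,0,0,0]]' | head -3; python3 -c "
from h import *;s=manip.get_state();print(s['qpos'],s['qd'])"; done
```

```text
[ 0.1129492   0.4287871   1.43653964 -0.00764331  1.2411709  -0.23909077] [-0.00911075 -0.01777988 -0.02984611 -0.00619321  0.00691972 -0.00180478]
clock: 6.02
position: [0.6504, 0.1397, 0.1684]
ee_rot: [0.005, 0.984, 0.175, 0.02]
[ 0.11120088  0.42616711  1.43270511 -0.00795949  1.24166251 -0.23923704] [-0.0092825  -0.00993704 -0.01820723 -0.00146269  0.00276152  0.00121853]
clock: 6.18
position: [0.6513, 0.1389, 0.1699]
ee_rot: [0.005, 0.984, 0.175, 0.022]
[ 0.10998816  0.42490658  1.43108487 -0.0080929   1.24186479 -0.23931328] [-0.00527695 -0.00618766 -0.00471191 -0.0010474   0.00016837  0.00082091]
clock: 6.35
position: [0.6515, 0.1386, 0.1703]
ee_rot: [0.005, 0.984, 0.175, 0.022]
[ 0.10942464  0.4245625   1.43080612 -0.00817655  1.2419598  -0.2393524 ] [-0.00294212  0.0009347   0.00031381  0.00012558  0.00141365 -0.00067584]
```

```bash
python3 go.py 0.6445 0.1357 0.053; python3 -m inch '[[1,0,0,-40,0],[1,0,0,-40,0],[1,0,0,-40,0],[1,0,0,0,0],[1,0,0,0,0],[1,0,0,0,0],[1,0,0,0,0]]' >/dev/null;  python3 go.py 0.6445 0.1357 0.053; python3 -m inch '[[1,0,0,10,0],[1,0,0,10,0],[1,0,0,10,0],[1,0,0,10,0],[1,0,0,10,0],[1,0,0,10,0],[1,0,0,10,0],[1,0,0,10,0],[1,0,0,10,0],[1,0,0,0,0],[1,0,0,0,0],[1,0,0,0,0]]' >/dev/null;  python3 go.py 0.6445 0.1357 0.053
```

```text
t 6.35 pos [0.6515 0.1386 0.1703] yaw 20.15 tilt z [ 0.0448 -0.0029 -0.999 ] q [ 0.11  0.42  1.43 -0.01  1.24 -0.24] w 0.0858 F [-0.3  0.8 -0.8]
shift [-12.4  -1.8 116.8] rows 2.8
t 6.93 pos [0.6442 0.1386 0.2913] yaw 20.14 tilt z [ 0.0369 -0.0037 -0.9993] q [ 0.11  0.36  1.23 -0.01  1.51 -0.24] w 0.0855 F [-0.   1.1  1.1]
shift [ -8.7  -1.  238.2] rows 5.7
t 7.93 pos [0.6427 0.1376 0.1814] yaw 20.12 tilt z [ 0.0192 -0.0056 -0.9998] q [ 0.11  0.42  1.41 -0.01  1.29 -0.24] w 0.0854 F [ 0.1  0.4 -0.5]
shift [ -1.    0.9 128.5] rows 3.1
```

```bash
python3 -m inch '[[1,0,0,12,0],[1,0,0,12,0],[1,0,0,12,0],[1,0,0,12,0],[1,0,0,12,0],[1,0,0,12,0],[1,0,0,8,0],[1,0,0,4,0],[1,0,0,0,0],[1,0,0,0,0],[1,0,0,0,0]]' >/dev/null;  python3 go.py 0.6445 0.1357 0.053
```

```text
t 8.85 pos [0.6529 0.1382 0.1049] yaw 20.14 tilt z [ 0.0414 -0.0032 -0.9991] q [ 0.11  0.48  1.51 -0.01  1.11 -0.24] w 0.0851 F [-0.1 -0.3  0.3]
shift [-10.7  -1.4  51.5] rows 1.3
```

```bash
cat > st.sh <<'E'
python3 -c "
from h import *
s=manip.get_state();Rm=quat(s['ee_rot']).as_matrix();print(round(s['clock'],2),s['position'].round(4),'tilt',Rm[:2,2].round(4),'sum',(s['qpos'][[1,2,4]].sum()-np.pi).round(4),'q',s['qpos'].round(4),'qd',s['qd'][[0,1,2,4]].round(3),'w',round(s['width'],4),'F',s['contact_force'].round(1))"
E
chmod +x st.sh; ./st.sh; python3 -m inch '[[1,0,0,0,0],[1,0,0,0,0]]'>/dev/null; ./st.sh;  python3 -m inch '[[1,0,0,-20,0]]'>/dev/null; ./st.sh;python3 -m inch '[[1,0,0,0,0]]'>/dev/null; ./st.sh;python3 -m inch '[[1,0,0,0,0]]'>/dev/null; ./st.sh;python3 -m inch '[[1,0,0,0,0]]'>/dev/null; ./st.sh
```

```text
8.85 [0.6529 0.1382 0.1049] tilt [ 0.0414 -0.0032] sum -0.0408 q [ 0.1086  0.4774  1.5138 -0.0086  1.1096 -0.239 ] qd [-0.    -0.008 -0.014  0.002] w 0.0851 F [-0.1 -0.3  0.3]
9.02 [0.6538 0.1383 0.1064] tilt [ 0.044  -0.0029] sum -0.0434 q [ 0.1086  0.4761  1.512  -0.0085  1.1101 -0.239 ] qd [ 0.001 -0.007 -0.01   0.004] w 0.0856 F [0.  1.  0.7]
9.1 [0.6505 0.1381 0.1232] tilt [ 0.0368 -0.0037] sum -0.0362 q [ 0.1088  0.4614  1.492  -0.0084  1.152  -0.2391] qd [ 0.005 -0.245 -0.335  0.542] w 0.0854 F [-0.9 -0.4  0.4]
9.18 [0.6531 0.1384 0.1273] tilt [ 0.0445 -0.0028] sum -0.0439 q [ 0.1089  0.458   1.487  -0.0084  1.1527 -0.2391] qd [-0.003  0.05   0.069 -0.037] w 0.0852 F [1.5 0.6 0.6]
9.27 [0.653  0.1384 0.1275] tilt [ 0.0446 -0.0028] sum -0.0441 q [ 0.1089  0.4576  1.4871 -0.0084  1.1528 -0.2391] qd [ 0.001 -0.032 -0.044  0.006] w 0.0857 F [-0.7 -0.1 -0.7]
9.35 [0.6536 0.1385 0.1282] tilt [ 0.0464 -0.0026] sum -0.0459 q [ 0.1089  0.4569  1.4866 -0.0084  1.1522 -0.2391] qd [-0.     0.003  0.015  0.002] w 0.0854 F [0.  0.5 0. ]
```

```bash
python3 -m inch '[[1,0,0,0,0],[1,0,0,0,0],[1,0,0,0,0],[1,0,0,0,0]]'>/dev/null; ./st.sh;  python3 -m inch '[[1,0,0,5,0],[1,0,0,5,0],[1,0,0,5,0],[1,0,0,5,0],[1,0,0,5,0],[1,0,0,5,0]]'>/dev/null; ./st.sh;python3 -m inch '[[1,0,0,0,0],[1,0,0,0,0],[1,0,0,0,0]]'>/dev/null; ./st.sh
```

```text
9.68 [0.6527 0.1383 0.1267] tilt [ 0.0442 -0.0029] sum -0.0436 q [ 0.1089  0.458   1.4887 -0.0084  1.1513 -0.2391] qd [ 0.001  0.004  0.007 -0.001] w 0.0855 F [ 0.4  0.2 -0.2]
10.18 [0.6539 0.1382 0.0932] tilt [ 0.0434 -0.003 ] sum -0.0428 q [ 0.1085  0.4879  1.5274 -0.0087  1.0835 -0.2389] qd [-0.     0.065  0.076 -0.138] w 0.0852 F [-0.3 -0.9  0.6]
10.43 [0.6527 0.1381 0.0907] tilt [ 0.0394 -0.0034] sum -0.0388 q [ 0.1084  0.4905  1.5297 -0.0087  1.0825 -0.2388] qd [ 0.001  0.001 -0.    -0.003] w 0.0854 F [ 0.7  0.1 -0.5]
```

```bash
python3 -m inch '[[1,0,0,-41,0],[1,0,0,-41,0],[1,0,0,-41,0],[1,0,0,0,0],[1,0,0,0,0],[1,0,0,0,0],[1,0,0,0,0],[1,0,0,0,0]]'>/dev/null; ./st.sh; python3 -m inch '[[1,0,0,0,0],[1,0,0,0,0],[1,0,0,0,0]]'>/dev/null; ./st.sh;  python3 -m inch '[[1,0,0,6,0],[1,0,0,6,0],[1,0,0,6,0],[1,0,0,6,0],[1,0,0,6,0],[1,0,0,6,0]]'>/dev/null; ./st.sh
```

```text
11.1 [0.6473 0.1384 0.218 ] tilt [ 0.0379 -0.0035] sum -0.0372 q [ 0.1099  0.3943  1.3593 -0.0078  1.3508 -0.2397] qd [-0.001  0.008  0.018  0.   ] w 0.0854 F [-0.2 -0.   0.4]
11.35 [0.6458 0.1382 0.2145] tilt [ 0.0317 -0.0042] sum -0.0311 q [ 0.1098  0.3971  1.3633 -0.0078  1.3501 -0.2397] qd [-0.001  0.01   0.014 -0.001] w 0.0853 F [0.5 1.6 0.7]
11.85 [0.6465 0.138  0.1734] tilt [ 0.029  -0.0045] sum -0.0283 q [ 0.1093  0.4235  1.4241 -0.008   1.2657 -0.2395] qd [ 0.002  0.057  0.122 -0.171] w 0.0854 F [0.1 0.  0.3]
```

```bash
python3 -m inch '[[1,0,0,-41,0],[1,0,0,-41,0],[1,0,0,-41,0],[1,0,0,0,0],[1,0,0,0,0],[1,0,0,0,0],[1,0,0,0,0],[1,0,0,0,0],[1,0,0,0,0],[1,0,0,0,0],[1,0,0,0,0]]'>/dev/null; ./st.sh;  python3 -m inch '[[1,0,0,8,0],[1,0,0,8,0],[1,0,0,8,0],[1,0,0,8,0],[1,0,0,8,0],[1,0,0,8,0],[1,0,0,8,0],[1,0,0,8,0],[1,0,0,8,0],[1,0,0,8,0],[1,0,0,8,0],[1,0,0,8,0]]'>/dev/null; ./st.sh;python3 go.py 0.6445 0.1357 0.053
```

```text
12.77 [0.6378 0.1378 0.2863] tilt [ 0.005  -0.0072] sum -0.0042 q [ 0.1106  0.3712  1.229  -0.0077  1.5372 -0.2402] qd [-0.     0.011  0.013 -0.003] w 0.0857 F [-0.1  0.5 -0.1]
13.77 [0.6374 0.1369 0.1787] tilt [ 0.0021 -0.0075] sum -0.0013 q [ 0.1093  0.421   1.4142 -0.0079  1.3051 -0.2396] qd [-0.003  0.065  0.164 -0.23 ] w 0.0856 F [ 0.3  0.4 -0.5]
t 13.77 pos [0.6374 0.1369 0.1787] yaw 20.11 tilt z [ 0.0021 -0.0075 -1.    ] q [ 0.11  0.42  1.41 -0.01  1.31 -0.24] w 0.0856 F [ 0.3  0.4 -0.5]
shift [  6.3   2.6 125.7] rows 3.0
```

```bash
python3 -m inch '[[1,0.7,0.2,8,0],[1,0.7,0.2,8,0],[1,0.7,0.2,8,0],[1,0.7,0.2,8,0],[1,0.7,0.2,8,0],[1,0.7,0.2,8,0],[1,0.7,0.2,8,0],[1,0.7,0.2,8,0],[1,0.7,0.2,7,0],[1,0.7,0.2,6,0],[1,0,0,5,0],[1,0,0,4,0],[1,0,0,3,0]]'>/dev/null; ./st.sh;python3 go.py 0.6445 0.1357 0.053
```

```text
14.85 [0.6454 0.1367 0.0784] tilt [ 0.0007 -0.0076] sum 0.0002 q [ 0.1076  0.5103  1.5273 -0.0086  1.1042 -0.2394] qd [-0.003  0.036  0.046 -0.082] w 0.0855 F [-0.3  0.9  0. ]
t 14.85 pos [0.6454 0.1367 0.0784] yaw 20.1 tilt z [ 7.0e-04 -7.6e-03 -1.0e+00] q [ 0.11  0.51  1.53 -0.01  1.1  -0.24] w 0.0855 F [-0.3  0.9  0. ]
shift [-1.2  0.4 25.4] rows 0.6
```

```bash
python3 -m inch '[[1,-0.3,0.1,5,0],[1,-0.3,0.1,5,0],[1,-0.3,0.1,5,0],[1,0,0,4,0],[1,0,0,3,0],[1,0,0,2,0],[1,0,0,0,0]]'>/dev/null; ./st.sh;python3 go.py 0.6445 0.1357 0.053
```

```text
15.43 [0.6447 0.1359 0.0518] tilt [ 0.0012 -0.0076] sum -0.0003 q [ 0.1065  0.5341  1.5592 -0.0088  1.048  -0.2401] qd [-0.001  0.001 -0.004 -0.001] w 0.0853 F [ 0.2 -0.5  0.2]
t 15.43 pos [0.6447 0.1359 0.0518] yaw 20.11 tilt z [ 0.0012 -0.0076 -1.    ] q [ 0.11  0.53  1.56 -0.01  1.05 -0.24] w 0.0853 F [ 0.2 -0.5  0.2]
shift [-0.2  0.1 -1.2] rows 0.0
```

```bash
python3 -m inch '[[-0.2,0,0,0,0],[-0.2,0,0,0,0],[-0.2,0,0,0,0],[-0.2,0,0,0,0],[-0.2,0,0,0,0],[-0.2,0,0,0,0]]' 35 >/dev/null; ./st.sh; python3 look.py w5.png
```

```text
15.93 [0.6451 0.1359 0.0525] tilt [ 0.0022 -0.0074] sum -0.0014 q [ 0.1065  0.5335  1.5585 -0.0088  1.0482 -0.24  ] qd [0.    0.003 0.005 0.   ] w 0.0452 F [-1.1  0.4 -1. ]
t 15.9333 [0.6451 0.1359 0.0525]
```

View pics/w5.png

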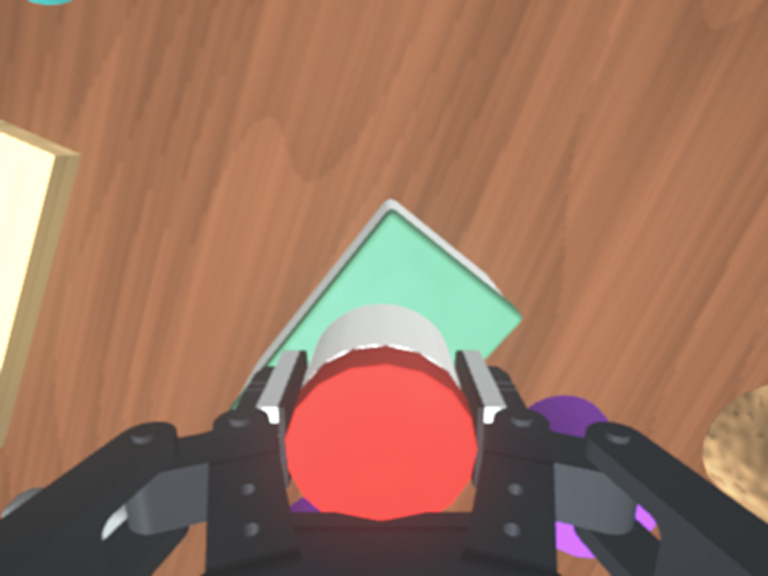

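Red tin held (opening 45.2 mm), lid centred between the pads at (383,430). Lifting and carrying to the tester.

```bash
python3 -m inch '[[-0.2,0,0,-6,0],[-0.2,0,0,-12,0],[-0.2,0,0,-18,0],[-0.2,0,0,-18,0],[-0.2,0,0,-18,0],[-0.2,0,0,-14,0],[-0.2,0,0,-10,0],[-0.2,0,0,-6,0],[-0.2,-1,-6,-3,0],[-0.2,-2,-12,0,0],[-0.2,-3,-20,0,0],[-0.2,-4,-24,0,0],[-0.2,-4,-24,0,0],[-0.2,-4,-24,0,0],[-0.2,-4,-24,0,0],[-0.2,-4,-24,0,0],[-0.2,-4,-24,0,0],[-0.2,-4,-24,0,0],[-0.2,-4,-24,0,0],[-0.2,-4,-24,0,0]]' >/dev/null; ./st.sh; python3 go.py 0.4879 0.4147 0.12
```

```text
17.65 [0.4999 0.3717 0.1502] tilt [-0.0244 -0.0129] sum 0.0276 q [5.2700e-01 4.1350e-01 1.5014e+00 1.2000e-03 1.2543e+00 1.8170e-01] qd [ 0.507  0.052 -0.049  0.022] w 0.0452 F [ 0.1 -0.1 -2.9]
t 17.65 pos [0.4999 0.3717 0.1502] yaw 19.76 tilt z [-0.0244 -0.0129 -0.9996] q [0.53 0.41 1.5  0.   1.25 0.18] w 0.0452 F [ 0.1 -0.1 -2.9]
shift [  4.1 -44.7  29.9] rows 1.3
```

```bash
python3 -m inch '[[-0.2,1,-16,0,0],[-0.2,1,-10,0,0],[-0.2,1,-6,0,0],[-0.2,0,-3,0,0],[-0.2,0,0,0,0],[-0.2,0,0,0,0],[-0.2,0,0,0,0]]' >/dev/null; ./st.sh; python3 go.py 0.4879 0.4147 0.08
```

```text
18.23 [0.4812 0.4115 0.145 ] tilt [-0.0351 -0.0171] sum 0.0386 q [0.5944 0.4372 1.4753 0.0058 1.2677 0.2404] qd [-0.011  0.001  0.005 -0.001] w 0.0451 F [ 0.2  0.1 -1.7]
t 18.23 pos [0.4812 0.4115 0.145 ] yaw 20.17 tilt z [-0.0351 -0.0171 -0.9992] q [0.59 0.44 1.48 0.01 1.27 0.24] w 0.0451 F [ 0.2  0.1 -1.7]
shift [ 9.9 -1.  64.7] rows 1.6
```

```bash
python3 -m inch '[[-0.2,3,0,30,0],[-0.2,3,0,30,0],[-0.2,0,0,0,0],[-0.2,0,0,0,0],[-0.2,0,0,0,0],[-0.2,0,0,0,0],[-0.2,0,0,0,0],[-0.2,0,0,0,0]]' >/dev/null; ./st.sh; python3 go.py 0.4879 0.4147 0.08
```

```text
18.9 [0.4915 0.4097 0.0907] tilt [-0.0251 -0.0124] sum 0.0278 q [0.5842 0.4857 1.5383 0.0038 1.1455 0.2376] qd [-0.003 -0.015 -0.017  0.006] w 0.045 F [ 0.7 -0.4 -1.7]
t 18.9 pos [0.4915 0.4097 0.0907] yaw 19.76 tilt z [-0.0251 -0.0124 -0.9996] q [0.58 0.49 1.54 0.   1.15 0.24] w 0.045 F [ 0.7 -0.4 -1.7]
shift [-1.4 -6.  10.7] rows 0.3
```

```bash
python3 -m inch '[[-0.2,0,-1,-5,0],[-0.2,0,-1,-6,0],[-0.2,0,-1,-8,0],[-0.2,0,-1,-8,0],[-0.2,0,-1,-8,0],[-0.2,0,0,-7,0],[-0.2,0,0,-5,0],[-0.2,0,0,-3,0],[-0.2,0,0,0,0],[-0.2,0,0,38,0],[-0.2,0,0,38,0],[-0.2,0,0,0,0],[-0.2,0,0,0,0],[-0.2,0,0,0,0],[-0.2,0,0,0,0],[-0.2,0,0,0,0],[-0.2,0,0,0,0]]' >/dev/null; ./st.sh; python3 go.py 0.4879 0.4147 0.08
```

```text
20.32 [0.4952 0.4194 0.0811] tilt [-0.0081 -0.0009] sum 0.0072 q [0.5935 0.4963 1.5456 0.0042 1.1069 0.2457] qd [-0.    -0.014 -0.02   0.01 ] w 0.0454 F [-0.2  0.1 -0.9]
t 20.32 pos [0.4952 0.4194 0.0811] yaw 19.82 tilt z [-8.1e-03 -9.0e-04 -1.0e+00] q [0.59 0.5  1.55 0.   1.11 0.25] w 0.0454 F [-0.2  0.1 -0.9]
shift [-8.4  2.   1.1] rows 0.2
```

```bash
python3 -m inch '[[-0.2,-2,0.5,2,0],[-0.2,-2,0.5,4,0],[-0.2,-2,0.5,5,0],[-0.2,-1,0,5,0],[-0.2,0,0,5,0],[-0.2,0,0,4,0],[-0.2,0,0,3,0],[-0.2,0,0,2,0],[-0.2,0,0,0,0],[-0.2,0,0,0,0]]' >/dev/null; ./st.sh; python3 go.py 0.4879 0.4147 0.039
```

```text
21.15 [0.4892 0.4159 0.0504] tilt [-0.0048  0.0013] sum 0.0032 q [0.5942 0.5155 1.5997 0.0044 1.0297 0.2459] qd [-0.     0.008  0.005 -0.003] w 0.0453 F [-0.2  0.5 -2. ]
t 21.15 pos [0.4892 0.4159 0.0504] yaw 19.82 tilt z [-0.0048  0.0013 -1.    ] q [0.59 0.52 1.6  0.   1.03 0.25] w 0.0453 F [-0.2  0.5 -2. ]
shift [-1.6  0.7 11.4] rows 0.3
```

```bash
python3 -m inch '[[-0.2,-0.8,0.3,3,0],[-0.2,-0.5,0.2,3,0],[-0.2,0,0,2,0],[-0.2,0,0,1.5,0],[-0.2,0,0,1,0],[-0.2,0,0,0,0]]' >/dev/null; ./st.sh; python3 go.py 0.4879 0.4147 0.039
```

```text
21.65 [0.4885 0.4152 0.0393] tilt [-0.0038  0.002 ] sum 0.002 q [0.5939 0.5253 1.6146 0.0044 1.0036 0.2456] qd [ 0.    -0.001 -0.002  0.   ] w 0.0451 F [-0.1  0.1 -1.4]
t 21.65 pos [0.4885 0.4152 0.0393] yaw 19.82 tilt z [-0.0038  0.002  -1.    ] q [0.59 0.53 1.61 0.   1.   0.25] w 0.0451 F [-0.1  0.1 -1.4]
shift [-0.8  0.3  0.3] rows 0.0
```

```bash
python3 look.py w6.png; python3 -c "
from h import *
p=eyes.get_image('side');cv2.imwrite('pics/s6.png',cv2.resize(p['frame'][100:180,120:260,::-1],(770,440),interpolation=cv2.INTER_CUBIC))"
```

```text
t 21.65 [0.4885 0.4152 0.0393]
```

View pics/w6.png

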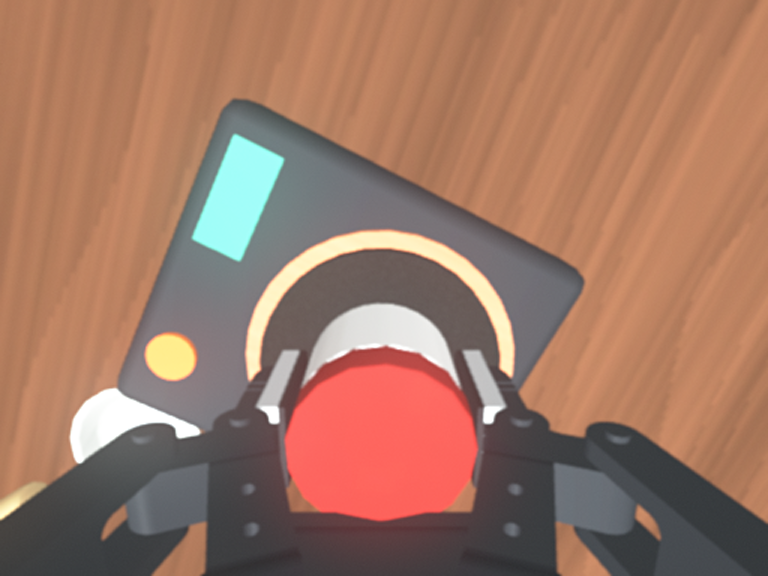

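View pics/s6.png

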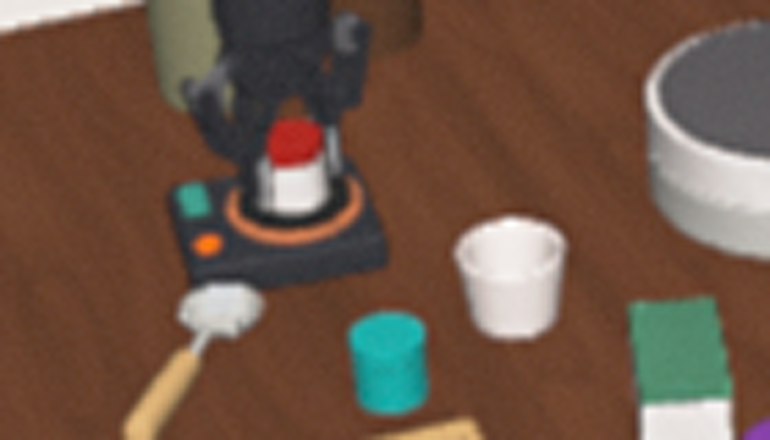

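The red tin is centred in the copper ring (ring spans 247–515 and the tin sits at 381), just above the plate. I'll lower to contact and release.

```bash
python3 -m inch '[[-0.2,-0.5,0.2,1,0],[-0.2,0,0,0.5,0],[-0.2,0,0,0.3,0]]' >/dev/null; ./st.sh; python3 -m inch '[[-0.2,0,0,0.5,0],[-0.2,0,0,0.3,0]]' >/dev/null; ./st.sh
```

```text
22.0 [0.4884 0.4151 0.0386] tilt [-0.0027  0.0026] sum 0.0008 q [0.5939 0.5254 1.6168 0.0044 1.0002 0.2456] qd [-0.    -0.     0.002 -0.004] w 0.0452 F [-0.5  0.5  0.7]
22.17 [0.4884 0.4151 0.0386] tilt [-0.0023  0.0028] sum 0.0004 q [0.5939 0.5252 1.6172 0.0043 0.9996 0.2456] qd [-0.001 -0.002  0.002 -0.001] w 0.0451 F [-0.4 -0.5  1.4]
```

```bash
python3 -m inch '[[0.1,0,0,0,0],[0.4,0,0,0,0],[0.7,0,0,0,0],[0.9,0,0,0,0],[0.9,0,0,-3,0],[0.9,0,0,-8,0],[0.9,0,0,-14,0],[0.9,0,0,-20,0],[0.9,0,0,-24,0],[0.9,0,0,-24,0],[0.9,0,0,-24,0],[0.9,0,0,-20,0],[0.9,0,0,-14,0],[0.9,0,4,-10,0],[0.9,0,10,-6,0],[0.9,0,18,-4,0]]' >/dev/null; ./st.sh; python3 look.py w7.png;python3 go.py 0.46 -0.17 0.31
```

```text
23.5 [0.4992 0.3858 0.2225] tilt [0.0002 0.0063] sum -0.0035 q [0.5446 0.3627 1.3974 0.0054 1.378  0.1937] qd [-0.356 -0.144  0.082  0.056] w 0.0811 F [ 1.3 -0.6 -0.7]
t 23.5 [0.4992 0.3858 0.2225]
t 23.55 pos [0.5012 0.3817 0.2233] yaw 19.92 tilt z [ 0.0028  0.0025 -1.    ] q [0.54 0.36 1.4  0.   1.38 0.19] w 0.0811 F [ 0.3 -2.8  1.4]
shift [-226.3  504.5  -88.2] rows 13.4
```

View pics/w7.png

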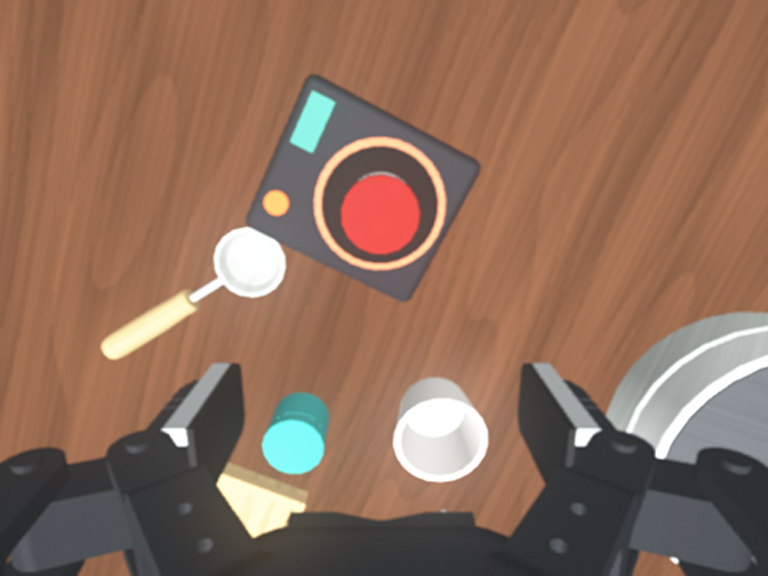

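The red tin stands at (381,214), centred in the ring. Travelling to look at the scale and the other stack.

```bash
python3 -m inch '[[1,-10,24,-10,0],[1,-15,33,-12,0],[1,-16,35,-12,0],[1,-16,35,-12,0],[1,-16,35,-10,0],[1,-16,35,-8,0],[1,-16,35,0,0],[1,-16,35,0,0],[1,-16,35,0,0],[1,-16,35,0,0],[1,-16,35,0,0],[1,-14,35,0,0],[1,-12,28,0,0],[1,-8,18,0,0],[1,-4,10,0,0],[1,0,5,0,0],[1,0,0,0,0],[1,0,0,0,0],[1,0,0,0,0]]' >/dev/null; ./st.sh; python3 look.py w8.png scale light_box jar
```

```text
25.13 [ 0.4533 -0.163   0.2811] tilt [-0.0148 -0.0035] sum 0.0115 q [-0.4822  0.1151  1.5913 -0.01    1.4467 -0.8183] qd [0.008 0.001 0.01  0.008] w 0.0858 F [ 0.3 -0.4  0.5]
t 25.1333 [ 0.4533 -0.163   0.2811]
scale [265.6 116.3] 0.78 [ 0.4483 -0.1169  0.    ]
light_box [389.3 194.7] 0.95 [ 0.6394 -0.1585  0.    ]
jar [318.2 251.8] 0.71 [ 0.582  -0.2682  0.    ]
```

View pics/w8.png

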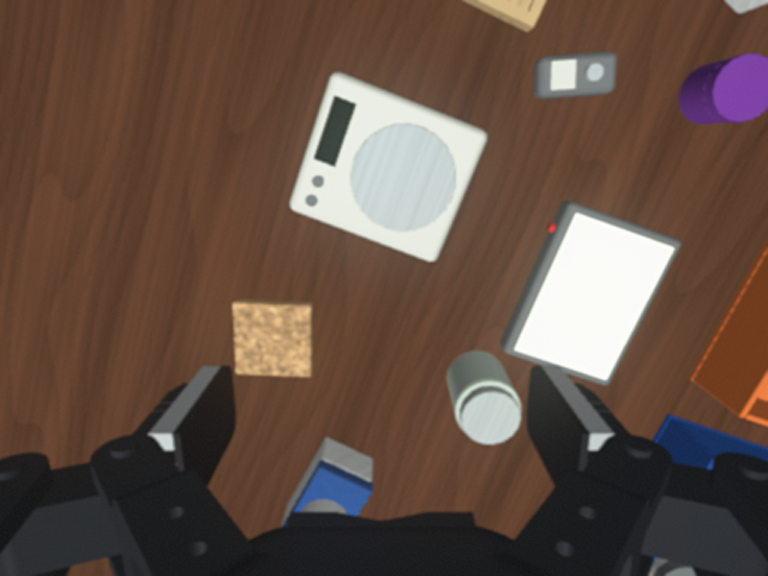

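The scale pan is at (403,177) and the light box at (597,297); the jar at (484,400) is close to the light box's near-left corner. The cork mat is at (273,340) and the blue tin below at (330,490).

Run:
```python
from fit import *
f,c=load("w8.png")
h=cv2.cvtColor(f,cv2.COLOR_RGB2HSV).astype(int);H,S,V=h[...,0],h[...,1],h[...,2]
def px(x,y): return (x/1.5,y/1.5)
print(h[118,268],h[100,290],h[160,290],h[70,230])
m=comp((H>75)&(H<120)&(V>150)&(S>4),px(403,177),500);m=cv2.morphologyEx(m.astype(np.uint8),cv2.MORPH_CLOSE,np.ones((5,5)))
m=cv2.morphologyEx(m,cv2.MORPH_OPEN,np.ones((5,5)));k=contour(m);print("pan",m.sum(),circ(toplane(c,k,.036)[:,:2]))
w=(V>170)&(S<40);w=comp(w,px(390,165),3000);k=contour(w);print("case",w.sum(),rect(toplane(c,k,.026)[:,:2]))
b=(V>240)&(S<12);b=comp(b,px(597,297),1000);k=contour(b);print("light",b.sum(),rect(toplane(c,k,.025)[:,:2]))
lj=(V>150)&(S<50);j=comp(lj,px(490,418),200);k=contour(j);print("jar lid",j.sum(),circ(toplane(c,k,.074)[:,:2]))
vis=f.copy()[:,:,::-1].copy();vis[m>0]=(0,0,255);vis[b]=(0,255,0);vis[j]=(255,0,0);cv2.imwrite("pics/vis.png",vis)
```

```text
[ 90  13 214] [ 93  14 212] [ 43  10 237] [64 27 66]
pan 3801 (array([ 0.45081078, -0.11691295,  0.03924737]), np.float64(0.0003790736158060148))
case 9448 (array([ 0.43681479, -0.11697693]), 0.12703597412109374, 0.1095580078125, -1.2660598754882812)
light 6551 (array([ 0.63587041, -0.15901804]), 0.12506861572265626, 0.08716793823242187, -89.50723254680634)
jar lid 1374 (array([ 0.5751536 , -0.26304454,  0.02710848]), np.float64(0.0012082387490075566))
```

View pics/vis.png

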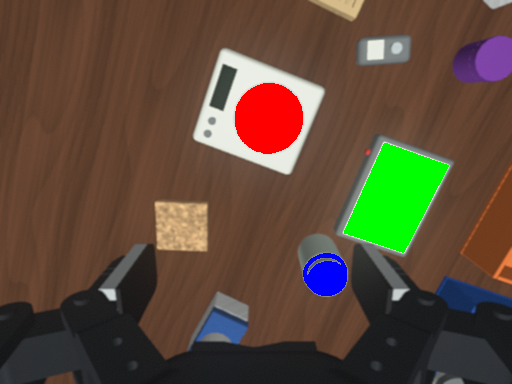

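```bash
python3 go.py 0.49 -0.46 0.26; python3 -m inch '[[1,-3,12,0,0],[1,-5,25,0,0],[1,-7,32,2,0],[1,-7,34,2,0],[1,-7,34,2,0],[1,-7,34,2,0],[1,-7,34,2,0],[1,-6,26,2,0],[1,-5,20,2,0],[1,-4,14,0,0],[1,-2,8,0,0],[1,0,4,0,0],[1,0,0,0,0],[1,0,0,0,0],[1,0,0,0,0]]' >/dev/null; ./st.sh; python3 look.py w9.png yellow_tin blue_tin
```

```text
t 25.33 pos [ 0.4535 -0.1628  0.2814] yaw 19.39 tilt z [-0.0141 -0.0041 -0.9999] q [-0.48  0.11  1.59 -0.01  1.45 -0.82] w 0.0854 F [ 1.1  0.6 -0.6]
shift [-64.  292.5  22.1] rows 7.2
26.58 [ 0.4932 -0.4604  0.2663] tilt [-0.012  -0.0077] sum 0.0022 q [-0.8464  0.4168  1.2051 -0.0141  1.5219 -1.1976] qd [ 0.009 -0.01   0.01   0.007] w 0.0855 F [0.7 0.8 0.7]
t 26.5833 [ 0.4932 -0.4604  0.2663]
yellow_tin [261.6 129. ] 0.77 [ 0.4884 -0.4307  0.    ]
blue_tin [260.6 120.8] 0.6 [ 0.4838 -0.4219  0.    ]
```

View pics/w9.png

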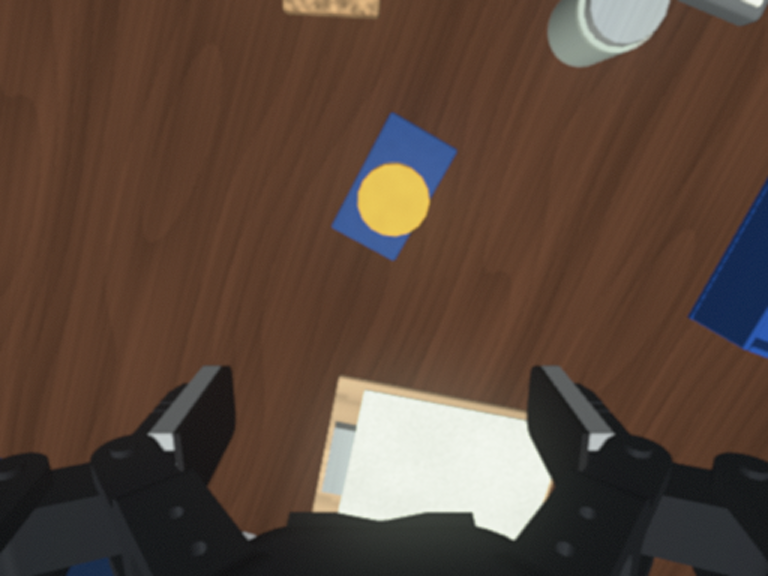

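Run:
```python
from fit import *
f,c=load("w9.png")
h=cv2.cvtColor(f,cv2.COLOR_RGB2HSV).astype(int);H,S,V=h[...,0],h[...,1],h[...,2]
def px(x,y): return (x/1.5,y/1.5)
m=comp((H>15)&(H<32)&(S>110)&(V>170),px(394,200),300);k=contour(m);print("yellow",m.sum(),circ(toplane(c,k,.094)[:,:2]))
g=comp((H>100)&(H<125)&(S>120)&(V>80),px(394,180),200);kg=np.argwhere(g)[:,::-1].astype(float);print("blue",rect(toplane(c,kg,.05)[:,:2]))
```

```text
yellow 1775 (array([ 0.48602365, -0.42608385,  0.02206525]), np.float64(0.00027752549085982624))
blue (array([ 0.48494312, -0.42323618]), 0.0906703125, 0.0524364990234375, 81.29473876953125)
```

```bash
python3 go.py 0.486 -0.426 0.053; python3 -m inch '[[1,0.5,-3,6,0],[1,0.5,-4,10,0],[1,0.5,-5,12,0],[1,0.5,-5,12,0],[1,0.5,-5,12,0],[1,0.5,-5,12,0],[1,0.5,-4,12,0],[1,0,-2,12,0],[1,0,0,12,0],[1,0,0,10,0],[1,0,0,8,0],[1,0,0,6,0],[1,0,0,4,0],[1,0,0,2,0],[1,0,0,0,0],[1,0,0,0,0]]' >/dev/null; ./st.sh;python3 go.py 0.486 -0.426 0.053
```

```text
t 26.73 pos [ 0.4933 -0.4602  0.2666] yaw 20.18 tilt z [-0.0116 -0.0082 -0.9999] q [-0.85  0.42  1.21 -0.01  1.52 -1.2 ] w 0.0852 F [ 0.4 -0.3 -0.4]
shift [  7.9 -35.4 213.4] rows 5.2
28.07 [ 0.4838 -0.4186  0.1319] tilt [-0.0075 -0.0102] sum -0.0022 q [-0.8148  0.4366  1.5109 -0.0134  1.1918 -1.1694] qd [-0.003  0.002 -0.004 -0.001] w 0.0852 F [ 0.4 -0.5 -0.2]
t 28.07 pos [ 0.4838 -0.4186  0.1319] yaw 20.6 tilt z [-0.0075 -0.0102 -0.9999] q [-0.81  0.44  1.51 -0.01  1.19 -1.17] w 0.0852 F [ 0.4 -0.5 -0.2]
shift [ 0.3  7.2 78.9] rows 1.9
```

```bash
python3 look.py w10.png
python3 - <<'E'
from fit import *
f,c=load("w10.png")
h=cv2.cvtColor(f,cv2.COLOR_RGB2HSV).astype(int);H,S,V=h[...,0],h[...,1],h[...,2]
m=comp((H>15)&(H<32)&(S>110)&(V>170),(256,220),1000);k=contour(m);print("yellow",m.sum(),circ(toplane(c,k,.094)[:,:2]))
E
python3 -m inch '[[1,0,1,4,0],[1,0,1.5,8,0],[1,0,1.5,8,0],[1,0,1.5,8,0],[1,0,1,8,0],[1,0,0.5,8,0],[1,0,0,8,0],[1,0,0,6,0],[1,0,0,5,0],[1,0,0,4,0],[1,0,0,2,0],[1,0,0,0,0],[1,0,0,0,0]]' >/dev/null; ./st.sh;python3 go.py 0.486 -0.426 0.053
```

```text
t 28.0667 [ 0.4838 -0.4186  0.1319]
yellow 4543 (array([ 0.4860566 , -0.42551551,  0.02318917]), np.float64(0.0006610194698515352))
29.2 [ 0.4862 -0.4273  0.0553] tilt [-0.0073 -0.0104] sum -0.0026 q [-0.8214  0.5152  1.5856 -0.0144  1.0382 -1.1732] qd [ 0.001  0.003  0.001 -0.004] w 0.0854 F [ 0.5 -0.5  0.3]
t 29.2 pos [ 0.4862 -0.4273  0.0553] yaw 20.57 tilt z [-0.0073 -0.0104 -0.9999] q [-0.82  0.52  1.59 -0.01  1.04 -1.17] w 0.0854 F [ 0.5 -0.5  0.3]
shift [ 0.3 -1.3  2.3] rows 0.1
```

```bash
python3 -m inch '[[1,0,-1.5,2,0],[-0.2,0,0,0,0],[-0.2,0,0,0,0],[-0.2,0,0,0,0],[-0.2,0,0,0,0],[-0.2,0,0,0,0]]' 35 >/dev/null; ./st.sh; python3 -m inch '[[-0.2,0,0,-3,0],[-0.2,0,0,-6,0],[-0.2,0,0,-10,0],[-0.2,0,0,-12,0],[-0.2,0,0,-12,0],[-0.2,0,0,-12,0],[-0.2,0,0,-10,0],[-0.2,0,0,-8,0],[-0.2,0,0,-6,0],[-0.2,0,0,-4,0]]' >/dev/null; ./st.sh; python3 go.py 0.4508 -0.1169 0.13
```

```text
29.7 [ 0.4865 -0.4266  0.0552] tilt [-0.0046 -0.0132] sum -0.0065 q [-0.8203  0.5133  1.5897 -0.0144  1.0322 -1.1722] qd [-0.    -0.003  0.     0.   ] w 0.0452 F [ 0.1 -0.3 -1.1]
30.53 [ 0.4863 -0.4248  0.1457] tilt [-0.0057 -0.0119] sum -0.0048 q [-0.8186  0.4331  1.4799 -0.0131  1.2238 -1.1733] qd [ 0.001 -0.044 -0.075  0.116] w 0.0455 F [ 0.1  0.  -0.5]
t 30.53 pos [ 0.4863 -0.4248  0.1457] yaw 20.57 tilt z [-0.0057 -0.0119 -0.9999] q [-0.82  0.43  1.48 -0.01  1.22 -1.17] w 0.0455 F [ 0.1  0.  -0.5]
shift [  75.1 -300.8   12.2] rows 7.4
```

```bash
python3 -m inch '[[-0.2,2,-8,-2,0],[-0.2,4,-16,0,0],[-0.2,6,-23,0,0],[-0.2,7,-26,0,0],[-0.2,7,-26,0,0],[-0.2,7,-26,0,0],[-0.2,7,-26,0,0],[-0.2,7,-26,0,0],[-0.2,7,-26,0,0],[-0.2,6,-22,0,0],[-0.2,5,-18,0,0],[-0.2,4,-14,0,0],[-0.2,3,-9,0,0],[-0.2,2,-6,0,0],[-0.2,0,-3,0,0],[-0.2,0,0,0,0],[-0.2,0,0,0,0],[-0.2,0,0,0,0]]' >/dev/null; ./st.sh; python3 go.py 0.4508 -0.1169 0.0412
```

```text
32.03 [ 0.4497 -0.1213  0.1405] tilt [-0.0158 -0.0049] sum 0.0127 q [-0.4046  0.194   1.8619 -0.0121  1.0984 -0.7555] qd [-0.009  0.006 -0.007 -0.005] w 0.0451 F [-0.7 -0.5 -1.2]
t 32.03 pos [ 0.4497 -0.1213  0.1405] yaw 20.42 tilt z [-0.0158 -0.0049 -0.9999] q [-0.4   0.19  1.86 -0.01  1.1  -0.76] w 0.0451 F [-0.7 -0.5 -1.2]
shift [ 4.2 -3.7 99.2] rows 2.4
```

```bash
python3 -m inch '[[-0.2,0.5,-0.5,5,0],[-0.2,0.5,-0.5,10,0],[-0.2,0.5,-0.5,12,0],[-0.2,0.5,-0.5,12,0],[-0.2,0.5,-0.5,12,0],[-0.2,0.5,-0.5,10,0],[-0.2,0,0,8,0],[-0.2,0,0,6,0],[-0.2,0,0,4,0],[-0.2,0,0,3,0],[-0.2,0,0,0,0],[-0.2,0,0,0,0]]' >/dev/null; ./st.sh; python3 go.py 0.4508 -0.1169 0.0412
```

```text
33.03 [ 0.4537 -0.1251  0.0528] tilt [-0.0119 -0.0084] sum 0.0077 q [-0.4074  0.3046  1.976  -0.0162  0.8688 -0.7448] qd [-0.003  0.004 -0.001 -0.002] w 0.0449 F [-0.2  0.1 -1.8]
t 33.03 pos [ 0.4537 -0.1251  0.0528] yaw 19.93 tilt z [-0.0119 -0.0084 -0.9999] q [-0.41  0.3   1.98 -0.02  0.87 -0.74] w 0.0449 F [-0.2  0.1 -1.8]
shift [ 0.3 -8.7 11.6] rows 0.3
```

```bash
python3 -m inch '[[-0.2,0,-3,1,0],[-0.2,0,-3,2,0],[-0.2,0,-2,2,0],[-0.2,0,-1,2,0],[-0.2,0,0,1,0],[-0.2,0,0,0,0],[-0.2,0,0,0,0]]' >/dev/null; ./st.sh; python3 go.py 0.4508 -0.1169 0.0412
```

```text
33.62 [ 0.4513 -0.1159  0.0457] tilt [-0.0082 -0.0098] sum 0.0039 q [-0.3912  0.3073  1.9971 -0.0164  0.8411 -0.7287] qd [ 0.003  0.001  0.002 -0.003] w 0.0455 F [ 0.2 -0.1 -0.4]
t 33.62 pos [ 0.4513 -0.1159  0.0457] yaw 19.97 tilt z [-0.0082 -0.0098 -0.9999] q [-0.39  0.31  2.   -0.02  0.84 -0.73] w 0.0455 F [ 0.2 -0.1 -0.4]
shift [-0.8  0.8  4.5] rows 0.1
```

```bash
python3 look.py w11.png
```

```text
t 33.6167 [ 0.4513 -0.1159  0.0457]
```

View pics/w11.png

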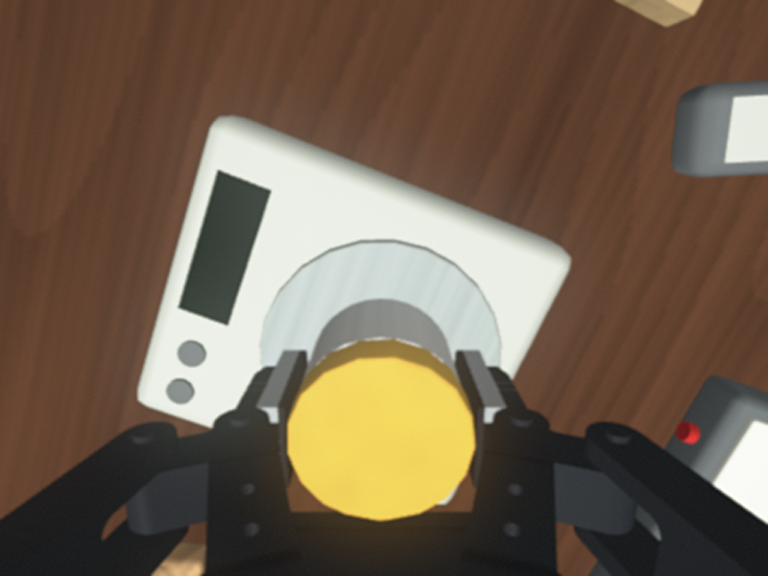

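The yellow tin at (381,430) is centred left-right over the pan (260–501, middle 381). Lowering to contact.

```bash
python3 -m inch '[[-0.2,-0.5,0.5,1.5,0],[-0.2,0,0,1.2,0],[-0.2,0,0,1,0],[-0.2,0,0,0.5,0]]' >/dev/null; ./st.sh; python3 -m inch '[[-0.2,0,0,0.6,0],[-0.2,0,0,0.4,0]]' >/dev/null; ./st.sh
```

```text
34.0 [ 0.4514 -0.117   0.0414] tilt [-0.0073 -0.0103] sum 0.0029 q [-0.3932  0.3136  2.0023 -0.0167  0.8286 -0.7303] qd [-0.002  0.01   0.006 -0.019] w 0.0452 F [-0.9  0.3 -1.4]
34.17 [ 0.4514 -0.117   0.0408] tilt [-0.0075 -0.0101] sum 0.0031 q [-0.3935  0.3146  2.0028 -0.0166  0.8274 -0.7303] qd [ 0.     0.001 -0.002  0.   ] w 0.0449 F [-2.1  1.4  7.8]
```

```bash
python3 -m inch '[[0.1,0,0,0,0],[0.4,0,0,0,0],[0.7,0,0,0,0],[0.9,0,0,0,0],[0.9,0,0,-3,0],[0.9,0,0,-8,0],[0.9,0,0,-14,0],[0.9,0,0,-18,0],[0.9,0,0,-20,2],[0.9,0,0,-20,4],[0.9,0,0,-20,6],[0.9,0,0,-20,6],[0.9,0,0,-16,6],[0.9,0,0,-12,6],[0.9,0,0,-8,4],[0.9,0,0,-4,2],[0.9,0,0,0,0],[0.9,0,0,0,0]]' >/dev/null; ./st.sh; python3 look.py w12.png;python3 go.py 0.6412 0.132 0.2 -18.5
```

```text
35.67 [ 0.4525 -0.1151  0.2206] tilt [-0.0005 -0.0129] sum -0.0044 q [-0.3887  0.1178  1.7398 -0.0126  1.2796 -0.0743] qd [ 0.001 -0.015 -0.012  0.009] w 0.0813 F [-0.3 -0.  -0. ]
t 35.6667 [ 0.4525 -0.1151  0.2206]
t 35.72 pos [ 0.4525 -0.1151  0.2205] yaw -17.81 tilt z [-6.000e-04 -1.290e-02 -9.999e-01] q [-0.39  0.12  1.74 -0.01  1.28 -0.07] w 0.0813 F [0.2 0.4 0.1]
shift [ 104.  -293.2   17.2] rows 7.5
turn about tool z 0.69 rows 0.0961097172245841
```

View pics/w12.png

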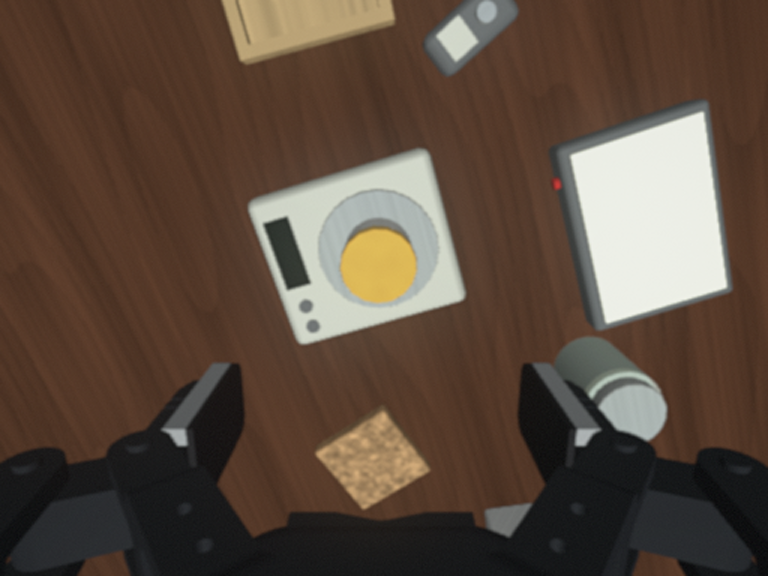

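Yellow at (379,265) stands centred on the pan (319–438, tin shifted only by height parallax). Now to the green tin.

```bash
python3 -m inch '[[1,3,-8,0,0],[1,6,-16,0,0],[1,9,-24,0,0],[1,10,-28,0,0],[1,10,-28,0,0],[1,10,-28,0,0],[1,10,-28,0,0],[1,10,-26,0,0],[1,9,-22,0,0],[1,7,-18,0,0],[1,5,-12,0,0],[1,3,-8,0,0],[1,2,-4,0,0],[1,0,0,0,0],[1,0,0,0,0],[1,0,0,0,0]]' >/dev/null; ./st.sh; python3 look.py w13.png;  python3 - <<'E'
from fit import *
f,c=load("w13.png")
h=cv2.cvtColor(f,cv2.COLOR_RGB2HSV).astype(int);H,S,V=h[...,0],h[...,1],h[...,2]
g=comp((H>60)&(H<82)&(S>60)&(V>60),(256,170),1000);k=contour(g);print("green",g.sum(),rect(toplane(c,k,.05)[:,:2]))
E
python3 go.py 0.6412 0.132 0.2 -18.5
```

```text
37.05 [0.6221 0.1106 0.206 ] tilt [-0.0199 -0.0108] sum 0.0206 q [ 0.0714  0.387   1.4006 -0.0095  1.3746  0.3795] qd [-0.011 -0.006  0.01   0.007] w 0.0854 F [0.8 0.  0. ]
t 37.05 [0.6221 0.1106 0.206 ]
green 5900 (array([0.64131982, 0.13211233]), 0.09081795043945312, 0.05299563598632812, 71.75112915039062)
t 37.1 pos [0.622  0.1104 0.2061] yaw -17.57 tilt z [-0.0199 -0.0109 -0.9997] q [ 0.07  0.39  1.4  -0.01  1.37  0.38] w 0.0851 F [0.2 0.1 0.5]
shift [ 11.9 -26.5   5.5] rows 0.7
turn about tool z 0.93 rows 0.1304195964047284
```

View pics/w13.png

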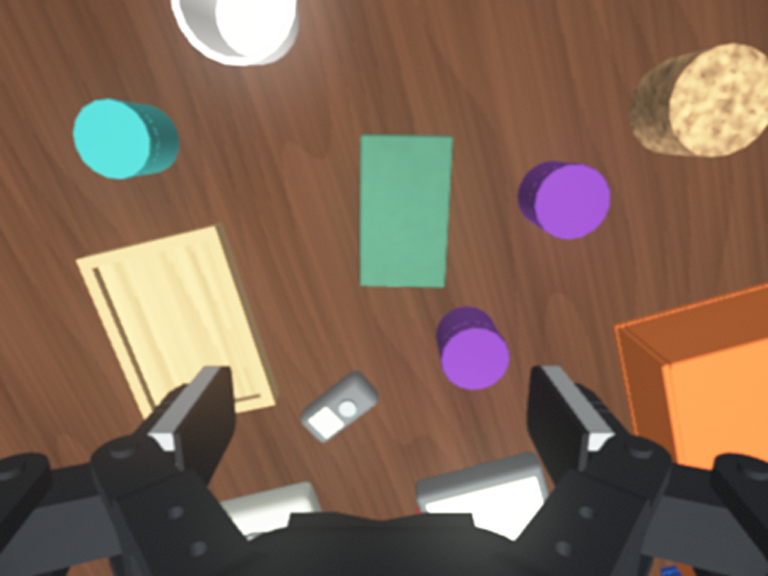

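```bash
python3 -m inch '[[1,2,-4,6,0.8],[1,2,-4,12,0],[1,2,-4,15,0],[1,2,-4,15,0],[1,1,-4,15,0],[1,1,-3,15,0],[1,1,-2,15,0],[1,0,0,10,0],[1,0,0,5,0],[1,0,0,0,0],[1,0,0,0,0],[1,0,0,0,0],[1,0,0,0,0]]' >/dev/null; ./st.sh;  python3 go.py 0.6413 0.1321 0.013 -18.3
```

```text
38.18 [0.638  0.1264 0.0892] tilt [-0.019  -0.0115] sum 0.02 q [ 0.0941  0.4978  1.5198 -0.0106  1.144   0.4286] qd [-0.002 -0.008 -0.01   0.002] w 0.0855 F [ 0.1  1.4 -0.1]
t 38.18 pos [0.638  0.1264 0.0892] yaw -18.91 tilt z [-0.019  -0.0115 -0.9998] q [ 0.09  0.5   1.52 -0.01  1.14  0.43] w 0.0855 F [ 0.1  1.4 -0.1]
shift [ 2.4 -7.8 76.1] rows 1.8
turn about tool z -0.61 rows 0.08565704297832587
```

```bash
python3 -m inch '[[1,1,-3,0,-0.3],[1,1,-3,0,-0.3],[1,0.5,-2,0,0],[1,0,0,0,0],[1,0,0,20,0],[1,0,0,38,0],[1,0,0,0,0],[1,0,0,0,0],[1,0,0,0,0],[1,0,0,0,0],[1,0,0,0,0]]' >/dev/null; ./st.sh;  python3 go.py 0.6413 0.1321 0.013 -18.3
```

```text
39.1 [0.6495 0.1347 0.0398] tilt [-0.0018 -0.0096] sum 0.0028 q [ 0.1048  0.5532  1.5574 -0.0109  1.0338  0.4281] qd [ 0.002 -0.017 -0.022  0.01 ] w 0.0851 F [0.4 0.6 0.3]
t 39.1 pos [0.6495 0.1347 0.0398] yaw -18.2 tilt z [-0.0018 -0.0096 -1.    ] q [ 0.1   0.55  1.56 -0.01  1.03  0.43] w 0.0851 F [0.4 0.6 0.3]
shift [-7.   4.8 26.9] rows 0.7
turn about tool z 0.1 rows 0.013929589718905351
```

Tilt fixed; finish the approach slowly.

```bash
python3 -m inch '[[1,-2,1,0,0],[1,-2,1.5,2,0],[1,-2,1.5,4,0],[1,-0.5,1,5,0],[1,0,0,5,0],[1,0,0,4,0],[1,0,0,3,0],[1,0,0,2,0],[1,0,0,0,0]]' >/dev/null; ./st.sh;  python3 go.py 0.6413 0.1321 0.013 -18.3
```

```text
39.85 [0.6428 0.1315 0.0163] tilt [ 0.0043 -0.009 ] sum -0.0033 q [ 0.101   0.5664  1.6037 -0.0114  0.9682  0.4253] qd [-0.001  0.008  0.001 -0.   ] w 0.0853 F [-0.2  0.3 -0.7]
t 39.85 pos [0.6428 0.1315 0.0163] yaw -18.21 tilt z [ 0.0043 -0.009  -1.    ] q [ 0.1   0.57  1.6  -0.01  0.97  0.43] w 0.0853 F [-0.2  0.3 -0.7]
shift [-1.6 -0.1  3.3] rows 0.1
turn about tool z 0.09 rows 0.013071061542795446
```

```bash
python3 -m inch '[[1,-1,0,2,0],[1,-0.5,0,1,0],[0,0,0,0,0],[0,0,0,0,0],[0,0,0,0,0],[0,0,0,0,0],[0,0,0,0,0],[0,0,0,0,0]]' 50 >/dev/null; ./st.sh; python3 look.py w14.png
python3 - <<'E'
from fit import *
f,c=load("w14.png")
h=cv2.cvtColor(f,cv2.COLOR_RGB2HSV).astype(int);H,S,V=h[...,0],h[...,1],h[...,2]
g=comp((H>60)&(H<82)&(S>60)&(V>60),(256,220),1000);k=contour(g);print("green",g.sum(),rect(toplane(c,k,.05)[:,:2]))
E
```

```text
40.52 [0.6413 0.1322 0.0127] tilt [ 0.0038 -0.0089] sum -0.0028 q [ 0.1022  0.569   1.6098 -0.0113  0.9599  0.4264] qd [0.001 0.001 0.    0.001] w 0.0535 F [-0.4 -0.4 -0.2]
t 40.5167 [0.6413 0.1322 0.0127]
green 27072 (array([0.64463008, 0.14200493]), 0.07433632202148438, 0.05458494873046875, 71.42344665527344)
```

View pics/w14.png

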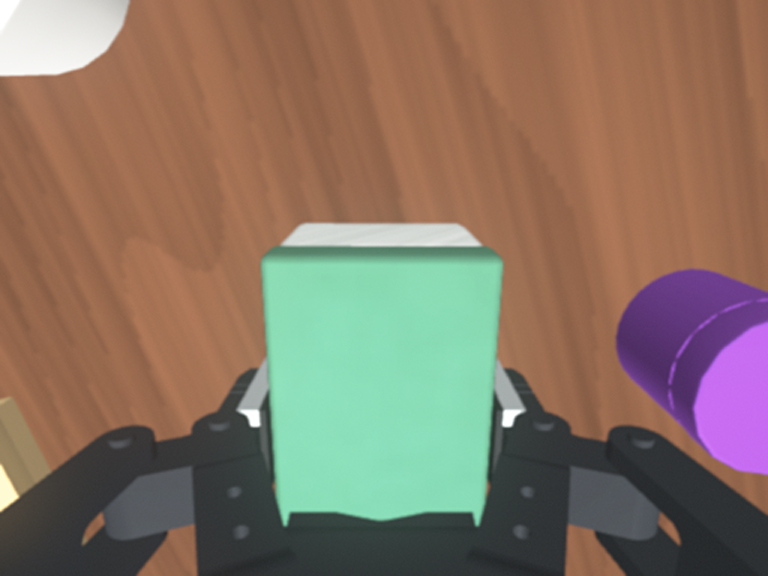

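```bash
python3 -m inch '[[0,0,0,-3,0],[0,0,0,-6,0],[0,0,0,-10,0],[0,0,0,-13,0],[0,0,0,-14,0],[0,0,0,-14,0],[0,0,0,-14,-2],[0,0,0,-12,-3.5],[0,0,0,-10,-4.5],[0,0,0,-7,-4],[0,0,0,-4,-3],[0,0,0,-2,-2],[0,0,0,0,0]]' >/dev/null; ./st.sh;  python3 go.py 0.6359 -0.159 0.11 0.5
```

```text
41.65 [0.6374 0.1329 0.1315] tilt [-0.002  -0.0095] sum 0.003 q [ 0.104   0.4553  1.4797 -0.0099  1.2096  0.0771] qd [ 0.    -0.013 -0.006  0.011] w 0.0535 F [-0.1 -0.7 -4. ]
t 41.65 pos [0.6374 0.1329 0.1315] yaw 1.75 tilt z [-0.002  -0.0095 -1.    ] q [ 0.1   0.46  1.48 -0.01  1.21  0.08] w 0.0535 F [-0.1 -0.7 -4. ]
shift [-10.3 291.5  24.2] rows 7.0
turn about tool z 1.25 rows 0.17403342844408448
```

```bash
python3 -m inch '[[0,0,8,0,0.5],[0,-1,15,0,0.5],[0,-1,22,0,0],[0,-1,25,0,0],[0,-1,25,0,0],[0,-1,25,0,0],[0,-1,25,0,0],[0,-1,25,0,0],[0,-1,25,0,0],[0,-1,22,0,0],[0,-1,18,0,0],[0,0,13,0,0],[0,0,8,0,0],[0,0,5,0,0],[0,0,2,0,0],[0,0,0,0,0],[0,0,0,0,0],[0,0,0,0,0]]' >/dev/null; ./st.sh;  python3 go.py 0.6359 -0.159 0.037 0.5
```

```text
43.15 [ 0.6196 -0.156   0.1312] tilt [-0.0144 -0.013 ] sum 0.0092 q [-0.3456  0.442   1.5036 -0.0183  1.2052 -0.3331] qd [ 0.013 -0.002  0.003  0.004] w 0.0533 F [-0.5  0.4 -4.1]
t 43.15 pos [ 0.6196 -0.156   0.1312] yaw -0.34 tilt z [-0.0144 -0.013  -0.9998] q [-0.35  0.44  1.5  -0.02  1.21 -0.33] w 0.0533 F [-0.5  0.4 -4.1]
shift [17.7  1.7 94. ] rows 2.3
turn about tool z -0.84 rows 0.11769782987389632
```

```bash
python3 -m inch '[[0,3,0,4,-0.4],[0,4,0,9,-0.4],[0,4,0,12,0],[0,3,0,13,0],[0,2,0,13,0],[0,0,0,10,0],[0,0,0,5,0],[0,0,0,2,0],[0,0,0,0,0],[0,0,0,0,0],[0,0,0,0,0]]' >/dev/null; ./st.sh;  python3 go.py 0.6359 -0.159 0.0377 0.5
```

```text
44.07 [ 0.6372 -0.1511  0.0538] tilt [-0.0166 -0.0105] sum 0.0124 q [-0.3304  0.5333  1.555  -0.0175  1.0657 -0.3383] qd [-0.001 -0.004 -0.005 -0.   ] w 0.0532 F [-0.  -0.5 -3.3]
t 44.07 pos [ 0.6372 -0.1511  0.0538] yaw 0.94 tilt z [-0.0166 -0.0105 -0.9998] q [-0.33  0.53  1.56 -0.02  1.07 -0.34] w 0.0532 F [-0.  -0.5 -3.3]
shift [-1.1  7.8 16.2] rows 0.4
turn about tool z 0.44 rows 0.06105437689422457
```

```bash
python3 -m inch '[[0,-0.3,2,1,0.2],[0,-0.3,2.5,2,0.2],[0,-0.3,2,2,0],[0,0,1,2,0],[0,0,0.5,2,0],[0,0,0,1,0],[0,0,0,0,0],[0,0,0,0,0]]' >/dev/null; ./st.sh;  python3 go.py 0.6359 -0.159 0.0377 0.5; python3 look.py w15.png; python3 -c "
from h import *
for n in ('side','scene'):
    p=eyes.get_image(n);np.savez('pics/'+n+'15.npz',f=p['frame']);cv2.imwrite('pics/%s15.png'%n,cv2.resize(p['frame'][150:290,(230 if n=='side' else 150):(370 if n=='side' else 290),::-1],(560,560),interpolation=cv2.INTER_CUBIC))"
```

```text
44.73 [ 0.6376 -0.1614  0.046 ] tilt [-0.0111 -0.0127] sum 0.0063 q [-0.3449  0.5419  1.5614 -0.0181  1.0446 -0.3436] qd [-0.002  0.002  0.003 -0.001] w 0.0533 F [-0.3  0.2 -3.7]
t 44.73 pos [ 0.6376 -0.1614  0.046 ] yaw 0.44 tilt z [-0.0111 -0.0127 -0.9999] q [-0.34  0.54  1.56 -0.02  1.04 -0.34] w 0.0533 F [-0.3  0.2 -3.7]
shift [-1.6 -2.5  8.3] rows 0.2
turn about tool z -0.06 rows 0.007869518872444031
t 44.7333 [ 0.6376 -0.1614  0.046 ]
```

View pics/w15.png

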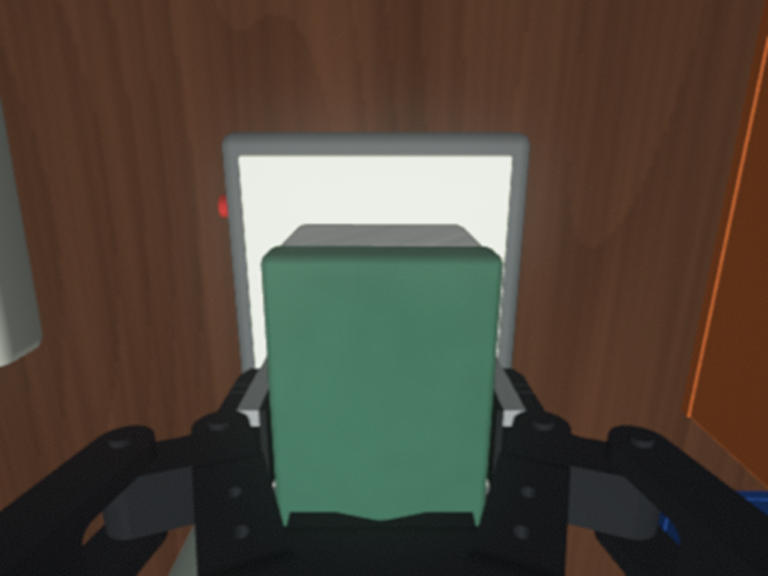

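View pics/side15.png

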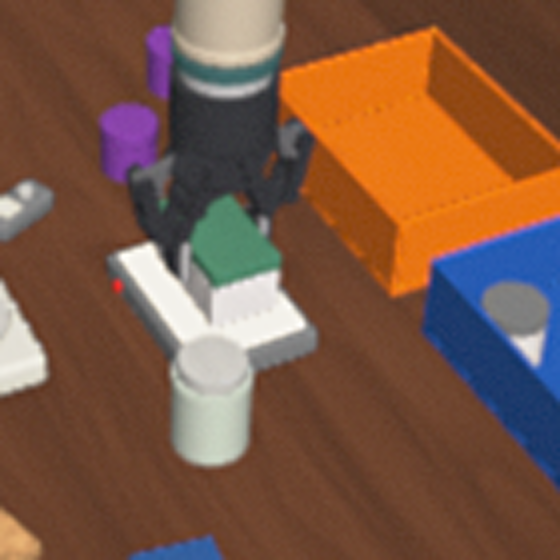

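View pics/scene15.png

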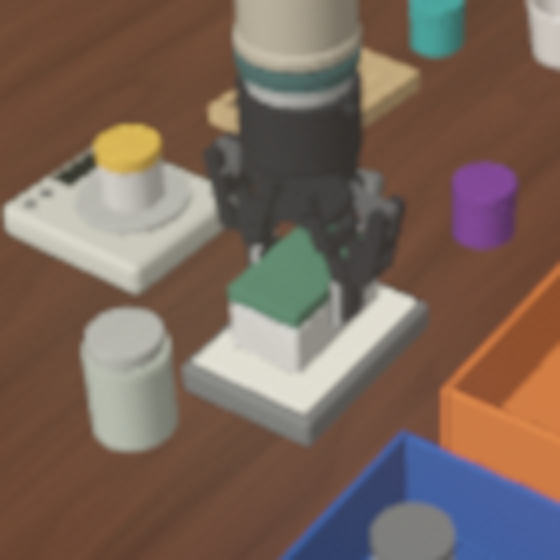

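```bash
python3 -m inch '[[0,-0.8,-1,1,0],[0,-0.6,-0.5,2,0],[0,0,0,2,0],[0,0,0,1.5,0],[0,0,0,1,0],[0,0,0,0,0]]' >/dev/null; ./st.sh;  python3 go.py 0.6359 -0.160 0.0377 0.5
```

```text
45.38 [ 0.6363 -0.1594  0.0382] tilt [-0.0103 -0.0128] sum 0.0055 q [-0.3428  0.5472  1.5744 -0.0182  1.0255 -0.3418] qd [ 0.002 -0.002  0.    -0.001] w 0.0533 F [-0.9 -0.1 -2.9]
t 45.38 pos [ 0.6363 -0.1594  0.0382] yaw 0.48 tilt z [-0.0103 -0.0128 -0.9999] q [-0.34  0.55  1.57 -0.02  1.03 -0.34] w 0.0533 F [-0.9 -0.1 -2.9]
shift [-0.4  0.5  0.6] rows 0.0
turn about tool z -0.02 rows 0.003016545789911657
```

```bash
python3 -m inch '[[0,-0.3,0,0.6,0],[0,0,0,0.5,0],[0,0,0,0,0]]' >/dev/null; ./st.sh; python3 -m inch '[[0,0,0,0.5,0],[0,0,0,0,0]]' >/dev/null; ./st.sh
```

```text
45.63 [ 0.6364 -0.1595  0.0383] tilt [-0.0091 -0.013 ] sum 0.0043 q [-0.343   0.5467  1.5752 -0.0179  1.024  -0.3422] qd [-0.    -0.004 -0.001 -0.002] w 0.053 F [-0.4  0.3 -3.9]
45.8 [ 0.6365 -0.1595  0.0382] tilt [-0.0087 -0.0132] sum 0.0038 q [-0.343   0.5467  1.5755 -0.0179  1.0233 -0.3422] qd [-0.002  0.     0.001 -0.002] w 0.0532 F [-0.7  0.8 -1.8]
```

```bash
python3 -m inch '[[0,0,0,1,0],[0,0,0,1,0]]' >/dev/null; ./st.sh; python3 -m inch '[[0,0,0,0.8,0]]' >/dev/null; ./st.sh
```

```text
45.97 [ 0.6365 -0.1597  0.038 ] tilt [-0.0081 -0.0134] sum 0.0032 q [-0.3432  0.5467  1.5761 -0.0179  1.022  -0.3424] qd [-0.001  0.     0.004 -0.007] w 0.0535 F [-4.1  0.6  5.4]
46.05 [ 0.6365 -0.1596  0.0381] tilt [-0.0077 -0.0133] sum 0.0028 q [-0.3432  0.5464  1.5765 -0.0178  1.0215 -0.3425] qd [ 0.    -0.003  0.004 -0.006] w 0.0535 F [-2.1  0.1  2.8]
```

```bash
python3 -m inch '[[0.3,0,0,0,0],[0.4,0,0,0,0],[0.55,0,0,0,0],[0.7,0,0,0,0],[0.7,0,0,-3,0],[0.7,0,0,-8,0],[0.7,0,0,-14,0],[0.7,0,0,-20,0],[0.8,0,0,-24,0],[0.9,0,0,-24,1.5],[1,0,0,-24,3],[1,0,0,-20,3],[1,0,0,-14,1.5],[1,0,0,-8,0],[1,0,0,-4,0],[1,0,0,0,0]]' >/dev/null; ./st.sh; python3 look.py w16.png
python3 - <<'E'
from fit import *
f,c=load("w16.png")
h=cv2.cvtColor(f,cv2.COLOR_RGB2HSV).astype(int);H,S,V=h[...,0],h[...,1],h[...,2]
g=comp((H>60)&(H<85)&(S>60)&(V>50),(256,190),1000);k=contour(g);print("green",g.sum(),rect(toplane(c,k,.075)[:,:2]))
E
python3 go.py 0.485 -0.4238 0.2 -8.7
```

```text
47.38 [ 0.6394 -0.1579  0.2141] tilt [-0.0011 -0.0163] sum -0.0044 q [-0.339   0.4096  1.3438 -0.016   1.3838 -0.1813] qd [ 0.    -0.005  0.005  0.001] w 0.0854 F [-0.4  0.7  0. ]
t 47.3833 [ 0.6394 -0.1579  0.2141]
green 5855 (array([ 0.63647974, -0.15953099]), 0.09120594482421875, 0.05228734741210937, -89.72507563233376)
t 47.43 pos [ 0.6391 -0.1579  0.2134] yaw -8.87 tilt z [-0.0019 -0.016  -0.9999] q [-0.34  0.41  1.34 -0.02  1.38 -0.18] w 0.0853 F [0.5 0.7 0. ]
shift [-111.3  286.3   18. ] rows 7.4
turn about tool z -0.17 rows 0.023765231760102964
```

View pics/w16.png

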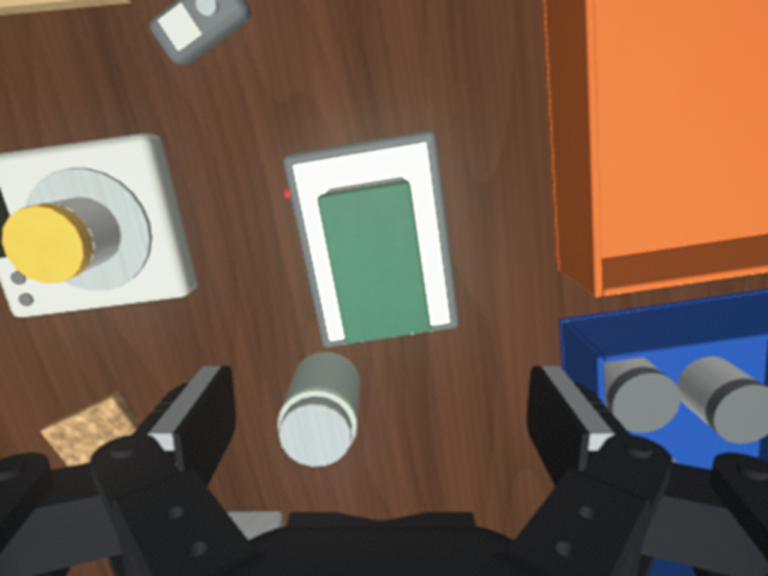

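Green is on the light box, aligned, at (374,262), and its fit agrees with the box fit to under 1 mm and about 0.2°. The jar still stands at (318,410). Now the blue tin.

```bash
python3 -m inch '[[1,-3,8,0,0],[1,-6,16,0,0],[1,-9,24,0,0],[1,-11,28,0,0],[1,-11,28,0,0],[1,-11,28,0,0],[1,-11,28,0,0],[1,-11,27,0,0],[1,-10,24,0,0],[1,-8,18,0,0],[1,-5,13,0,0],[1,-3,8,0,0],[1,-2,4,0,0],[1,0,0,0,0],[1,0,0,0,0],[1,0,0,0,0]]' >/dev/null; ./st.sh; python3 look.py w17.png;  python3 - <<'E'
from fit import *
f,c=load("w17.png")
h=cv2.cvtColor(f,cv2.COLOR_RGB2HSV).astype(int);H,S,V=h[...,0],h[...,1],h[...,2]
g=comp((H>100)&(H<125)&(S>120)&(V>60),(256,200),1000);k=contour(g);print("blue",g.sum(),rect(toplane(c,k,.05)[:,:2]))
E
python3 go.py 0.485 -0.4238 0.013 -8.7
```

```text
48.77 [ 0.4815 -0.4026  0.1952] tilt [-0.0358  0.0055] sum 0.0291 q [-0.7946  0.3922  1.4196 -0.0222  1.3588 -0.6411] qd [0.01  0.002 0.007 0.002] w 0.0853 F [-0.6  0.4  0.1]
t 48.7667 [ 0.4815 -0.4026  0.1952]
blue 5525 (array([ 0.48498872, -0.42280933]), 0.09142791137695312, 0.05280450439453125, 81.27963256835938)
t 48.82 pos [ 0.4816 -0.4024  0.1953] yaw -8.49 tilt z [-0.0357  0.0056 -0.9993] q [-0.79  0.39  1.42 -0.02  1.36 -0.64] w 0.0851 F [ 0.1 -0.4 -0.5]
shift [ 13.1  20.7 181.9] rows 4.4
turn about tool z 0.21 rows 0.029078151092166226
```

View pics/w17.png

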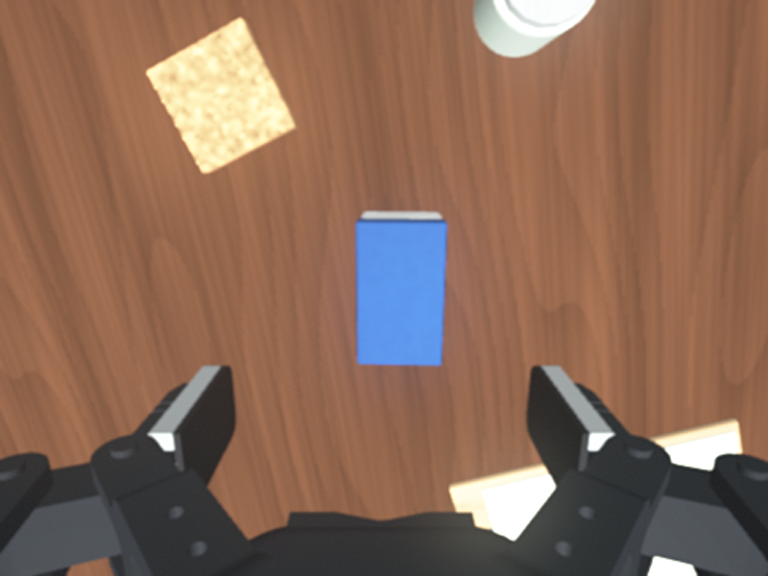

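```bash
python3 -m inch '[[1,1,4,0,0],[1,1,5,0,0],[1,1,4,0,0],[1,0,2,0,0],[1,0,0,20,0],[1,0,0,38,0],[1,0,0,38,0],[1,0,0,0,0],[1,0,0,0,0],[1,0,0,0,0],[1,0,0,0,0],[1,0,0,0,0],[1,0,0,0,0],[1,0,0,0,0]]' >/dev/null; ./st.sh;python3 go.py 0.485 -0.4228 0.013 -8.7
```

```text
49.98 [ 0.488  -0.4232  0.1088] tilt [-0.0196 -0.0106] sum 0.006 q [-0.8099  0.4686  1.5183 -0.0234  1.1607 -0.6575] qd [-0.002 -0.018 -0.022  0.005] w 0.0856 F [-0.6 -0.1 -0.2]
t 49.98 pos [ 0.488  -0.4232  0.1088] yaw -8.2 tilt z [-0.0196 -0.0106 -0.9998] q [-0.81  0.47  1.52 -0.02  1.16 -0.66] w 0.0856 F [-0.6 -0.1 -0.2]
shift [-1.3 -1.2 95.8] rows 2.3
turn about tool z 0.5 rows 0.06995890101571574
```

```bash
python3 -m inch '[[1,0,0,4,0.3],[1,0,0,8,0.2],[1,0,0,10,0],[1,0,0,10,0],[1,0,0,10,0],[1,0,0,10,0],[1,0,0,8,0],[1,0,0,6,0],[1,0,0,5,0],[1,0,0,3,0],[1,0,0,2,0],[1,0,0,0,0]]' >/dev/null; ./st.sh;python3 go.py 0.485 -0.4228 0.013 -8.7
```

```text
50.98 [ 0.4861 -0.4238  0.0243] tilt [-0.0203 -0.0098] sum 0.007 q [-0.8126  0.5493  1.6136 -0.0258  0.9856 -0.6458] qd [-0.     0.002 -0.005 -0.001] w 0.0856 F [-0.5  0.8 -0.2]
t 50.98 pos [ 0.4861 -0.4238  0.0243] yaw -8.75 tilt z [-0.0203 -0.0098 -0.9997] q [-0.81  0.55  1.61 -0.03  0.99 -0.65] w 0.0856 F [-0.5  0.8 -0.2]
shift [-1.1 -1.  11.3] rows 0.3
turn about tool z -0.05 rows 0.006503867873118039
```

```bash
python3 -m inch '[[1,-0.3,-0.5,3,0],[1,-0.3,-0.5,3,0],[1,-0.2,0,2,0],[1,0,0,1.5,0],[1,0,0,0.5,0],[0,0,0,0,0],[0,0,0,0,0],[0,0,0,0,0],[0,0,0,0,0],[0,0,0,0,0],[0,0,0,0,0]]' 50 >/dev/null; ./st.sh; python3 look.py w18.png; python3 go.py 0.485 -0.4228 0.013 -8.7
```

```text
51.9 [ 0.4861 -0.4237  0.0156] tilt [-0.0177 -0.0128] sum 0.003 q [-0.8125  0.557   1.6257 -0.0264  0.962  -0.6449] qd [-0.001 -0.002 -0.001 -0.   ] w 0.0531 F [ 0.2 -0.2 -0.1]
t 51.9 [ 0.4861 -0.4237  0.0156]
t 51.95 pos [ 0.4861 -0.4237  0.0156] yaw -8.74 tilt z [-0.0177 -0.0128 -0.9998] q [-0.81  0.56  1.63 -0.03  0.96 -0.64] w 0.0538 F [-0.2 -0.2 -0.3]
shift [-1.1 -0.8  2.6] rows 0.1
turn about tool z -0.04 rows 0.006169085652447149
```

View pics/w18.png

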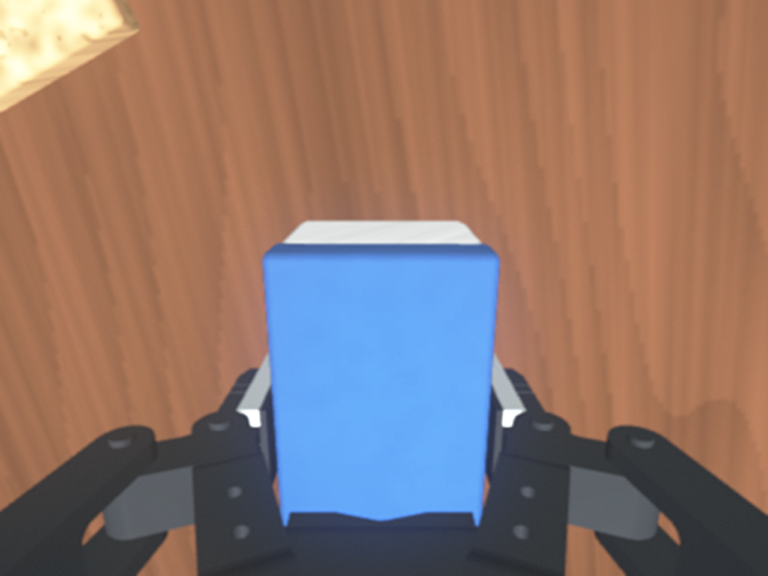

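```bash
python3 -m inch '[[0,0,0,-3,0],[0,0,0,-6,0],[0,0,0,-10,0],[0,0,0,-14,0],[0,0,0,-16,0],[0,0,0,-16,0],[0,0,0,-16,0],[0,0,0,-16,0],[0,0,0,-16,0],[0,0,0,-14,0],[0,0,0,-11,0],[0,0,0,-8,0],[0,0,0,-5,0],[0,-1,-6,-2,0]]' >/dev/null; ./st.sh;  python3 go.py 0.46 0.04 0.17 -4
```

```text
53.12 [ 0.4877 -0.4145  0.1821] tilt [-0.0185 -0.012 ] sum 0.0043 q [-0.8007  0.4053  1.4316 -0.0224  1.3091 -0.6419] qd [ 0.089 -0.102  0.093  0.026] w 0.0527 F [ 0.7  0.4 -2. ]
t 53.12 pos [ 0.4877 -0.4145  0.1821] yaw -8.77 tilt z [-0.0185 -0.012  -0.9998] q [-0.8   0.41  1.43 -0.02  1.31 -0.64] w 0.0527 F [ 0.7  0.4 -2. ]
shift [ -96.5 -445.1    7.1] rows 10.9
turn about tool z -4.77 rows 0.6664841858164017
```

```bash
python3 -m inch '[[0,-3,-12,0,0],[0,-4,-19,0,0],[0,-5,-25,0,0],[0,-6,-28,0,0],[0,-6,-29,0,0],[0,-6,-29,0,0],[0,-6,-29,0,0],[0,-6,-29,0,0],[0,-6,-29,0,0],[0,-6,-29,0,0],[0,-6,-29,0,0],[0,-6,-28,0,-0.5],[0,-5,-26,0,-1],[0,-5,-22,0,-1],[0,-4,-18,0,-1],[0,-3,-13,0,-1],[0,-2,-8,0,0],[0,-1,-5,0,0],[0,0,-2,0,0],[0,0,0,0,0]]' >/dev/null; ./st.sh; python3 -m inch '[[0,0,0,0,0],[0,0,0,0,0]]' >/dev/null;  python3 look.py w19.png; python3 go.py 0.459 0.0912 0.05 -4
```

```text
54.78 [0.4361 0.0423 0.1669] tilt [-0.0497  0.0073] sum 0.0501 q [-6.5800e-02  1.4650e-01  1.8497e+00  4.4000e-03  1.1954e+00  1.6000e-03] qd [ 0.004 -0.002  0.01  -0.004] w 0.0533 F [-0.3 -0.7 -2. ]
t 54.95 [0.4361 0.0413 0.1667]
t 55.0 pos [0.4362 0.0412 0.1667] yaw -4.03 tilt z [-0.0499  0.0064 -0.9987] q [-0.07  0.15  1.85  0.    1.2   0.  ] w 0.0531 F [ 0.4  0.  -2.4]
shift [ 25.1 -51.2 115.7] rows 3.1
turn about tool z -0.03 rows 0.004325358528555877
```

View pics/w19.png

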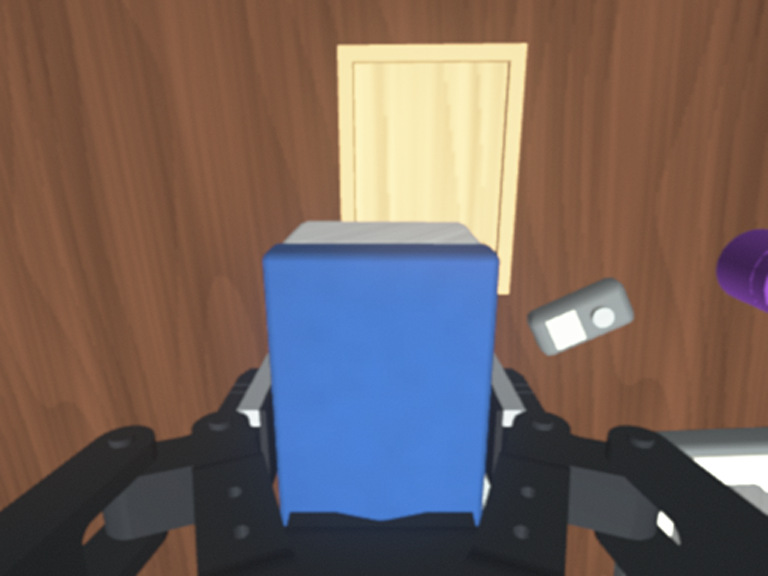

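Run:
```python
from fit import *
f,c=load("w19.png")
k=np.array([[338,45],[527,43],[508,294]])/1.5
X=toplane(c,k,.016)[:,:2];print(X.round(4))
print("center",(X[0]+X[2])/2,"w",np.linalg.norm(X[1]-X[0]),"l",np.linalg.norm(X[2]-X[1]),"long ang",np.degrees(np.arctan2(*(X[1]-X[2])[::-1])),"w ang",np.degrees(np.arctan2(*(X[1]-X[0])[::-1])))
# older views
f,c=load("w13.png");k=np.array([[77,260],[216,226],[275,404]])/1.5;X=toplane(c,k,.016)[:,:2];print("w13",(X[0]+X[2])/2, np.degrees(np.arctan2(*(X[1]-X[2])[::-1])))
f,c=load("w1.png")
h=cv2.cvtColor(f,cv2.COLOR_RGB2HSV).astype(int);H,S,V=h[...,0],h[...,1],h[...,2]
t=comp((H>12)&(H<32)&(S>40)&(V>150),(200,207),1000);k=contour(t);print("w1 tray",t.sum(),rect(toplane(c,k,.016)[:,:2]))
f,c=load("w13.png")
```

```text
[[0.4138 0.1649]
 [0.5157 0.1578]
 [0.5055 0.0172]]
center [0.45961095 0.09106575] w 0.1021717084199733 l 0.1409117611254822 long ang 85.83746476533692 w ang -3.9924646613769994
w13 [0.45933274 0.0906458 ] 85.58648836218674Traceback (most recent call last):
  File "<stdin>", line 8, in <module>
  File "fit.py", line 4, in load
    d=np.load("pics/"+n+".npz");return d["f"],(d["K"],d["R"],d["t"])
    fid = stack.enter_context(open(os.fspath(file), "rb"))
                              ~~~~^^^^^^^^^^^^^^^^^^^^^^^
FileNotFoundError: [Errno 2] No such file or directory: 'pics/w1.png.npz'
```

```bash
python3 -m inch '[[0,3,-5,0,0],[0,4,-8,0,0],[0,4,-9,0,0],[0,4,-9,0,0],[0,3,-7,0,0],[0,2,-5,0,0],[0,1,-3,0,0],[0,0,0,0,0],[0,0,0,0,0],[0,0,0,15,0],[0,0,0,36,0],[0,0,0,36,0],[0,0,0,0,0],[0,0,0,0,0],[0,0,0,0,0],[0,0,0,0,0],[0,0,0,0,0],[0,0,0,0,0]]' >/dev/null; ./st.sh; python3 go.py 0.4594 0.0910 0.0236 -4.1
```

```text
56.5 [0.4665 0.0896 0.0838] tilt [-0.0346  0.0059] sum 0.0344 q [0.0375 0.2807 1.91   0.0086 0.9853 0.1054] qd [-0.    -0.017 -0.023  0.012] w 0.053 F [ 0.4  0.1 -2.5]
t 56.5 pos [0.4665 0.0896 0.0838] yaw -4.16 tilt z [-0.0346  0.0059 -0.9994] q [0.04 0.28 1.91 0.01 0.99 0.11] w 0.053 F [ 0.4  0.1 -2.5]
shift [-5.1 -0.7 60.4] rows 1.5
turn about tool z -0.06 rows 0.008804807032072452
```

```bash
python3 -m inch '[[0,0,0,-4,0],[0,0,0,-7,0],[0,0,0,-9,0],[0,0,0,-9,0],[0,0,0,-9,0],[0,0,0,-8,0],[0,0,0,-6,0],[0,0,0,-4,0],[0,0,0,-2,0],[0,0,0,0,0],[0,-2,0,36,0],[0,-2,0,36,0],[0,0,0,0,0],[0,0,0,0,0],[0,0,0,0,0],[0,0,0,0,0],[0,0,0,0,0],[0,0,0,0,0]]' >/dev/null; ./st.sh; python3 go.py 0.4594 0.0910 0.0236 -4.1
```

```text
58.0 [0.4709 0.0903 0.0855] tilt [-0.0131  0.0066] sum 0.0128 q [0.0387 0.2739 1.9145 0.0087 0.966  0.1062] qd [ 0.    -0.013 -0.02   0.009] w 0.0533 F [ 0.2 -0.1 -2.2]
t 58.0 pos [0.4709 0.0903 0.0855] yaw -4.15 tilt z [-0.0131  0.0066 -0.9999] q [0.04 0.27 1.91 0.01 0.97 0.11] w 0.0533 F [ 0.2 -0.1 -2.2]
shift [-10.6   0.5  62. ] rows 1.5
turn about tool z -0.05 rows 0.007216169586892159
```

```bash
python3 -m inch '[[0,-2,0,2,0],[0,-2.5,0,5,0],[0,-2.5,0,8,0],[0,-2,0,8,0],[0,-1,0,8,0],[0,0,0,6,0],[0,0,0,4,0],[0,0,0,2,0],[0,0,0,0,0],[0,0,0,0,0]]' >/dev/null; ./st.sh; python3 go.py 0.4594 0.0904 0.0236 -4.1; python3 look.py w20.png
```

```text
58.83 [0.4601 0.0915 0.0394] tilt [-0.0106  0.0067] sum 0.0104 q [0.0421 0.3219 1.9954 0.0096 0.8346 0.108 ] qd [-0.001  0.01   0.001 -0.005] w 0.0535 F [ 0.3  0.4 -3.4]
t 58.83 pos [0.4601 0.0915 0.0394] yaw -4.15 tilt z [-0.0106  0.0067 -0.9999] q [0.04 0.32 2.   0.01 0.83 0.11] w 0.0535 F [ 0.3  0.4 -3.4]
shift [-0.5  1.2 15.8] rows 0.4
turn about tool z -0.05 rows 0.006497514129664882
t 58.8333 [0.4601 0.0915 0.0394]
```

View pics/w20.png

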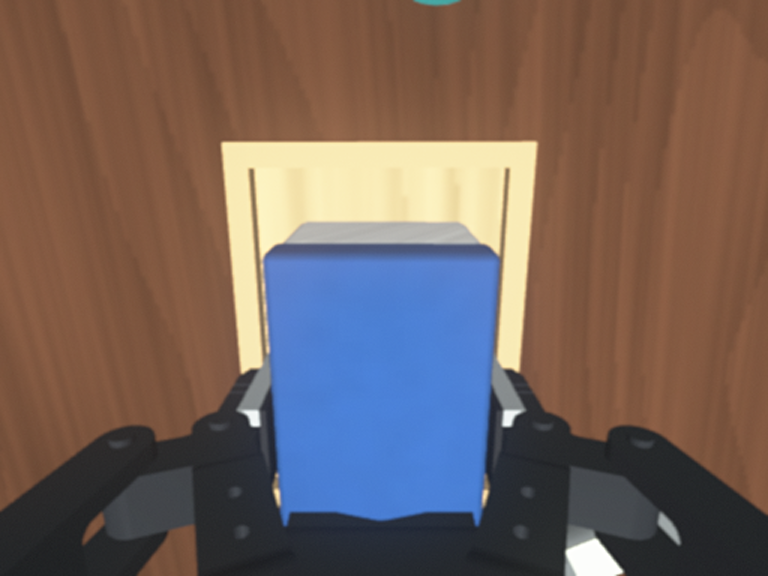

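Blue is centred over the tray, square to its rim (tin 265–498, rim 222–537). Lowering.

```bash
python3 -m inch '[[0,-0.3,0.4,2,0],[0,-0.2,0.3,3,0],[0,0,0.3,3,0],[0,0,0,2.5,0],[0,0,0,1.5,0],[0,0,0,1,0],[0,0,0,0,0]]' >/dev/null; ./st.sh; python3 -m inch '[[0,0,0,0.7,0],[0,0,0,0.5,0]]' >/dev/null; ./st.sh; python3 go.py 0.4594 0.0904 0.0236 -4.1
```

```text
59.47 [0.4609 0.0905 0.0262] tilt [-0.0072  0.0068] sum 0.007 q [0.04   0.3409 2.0121 0.0099 0.7957 0.1055] qd [-0.     0.001 -0.    -0.001] w 0.0529 F [ 0.   0.3 -1.8]
59.63 [0.461  0.0905 0.0249] tilt [-0.0071  0.0068] sum 0.0068 q [0.04   0.3428 2.0134 0.01   0.7922 0.1055] qd [ 0.001  0.009  0.004 -0.017] w 0.0532 F [ 0.6 -0.6 -3.3]
t 59.63 pos [0.461  0.0905 0.0249] yaw -4.15 tilt z [-0.0071  0.0068 -1.    ] q [0.04 0.34 2.01 0.01 0.79 0.11] w 0.0532 F [ 0.6 -0.6 -3.3]
shift [-1.6  0.2  1.3] rows 0.0
turn about tool z -0.05 rows 0.00764297809166279
```

```bash
python3 -m inch '[[0,-0.8,0,0.5,0],[0,-0.6,0,0.5,0]]' >/dev/null; ./st.sh; python3 -m inch '[[0,0,0,0.7,0],[0,0,0,0.5,0]]' >/dev/null; ./st.sh
```

```text
59.8 [0.4605 0.0907 0.0244] tilt [-0.0052  0.0069] sum 0.0049 q [0.0404 0.3424 2.0164 0.01   0.7878 0.1058] qd [ 0.003 -0.004  0.012 -0.021] w 0.053 F [-0.1 -0.6  3.9]
59.97 [0.4605 0.0907 0.0244] tilt [-0.0048  0.0067] sum 0.0045 q [0.0406 0.3422 2.0166 0.0097 0.7873 0.106 ] qd [ 0.    -0.001  0.002 -0.003] w 0.0537 F [-0.5  0.5  4.6]
```

```bash
python3 -m inch '[[0.3,0,0,0,0],[0.4,0,0,0,0],[0.55,0,0,0,0],[0.65,0,0,0,0],[0.65,0,0,-3,0],[0.65,0,0,-8,0],[0.65,0,0,-14,0],[0.65,0,0,-20,0],[0.8,0,0,-24,0],[0.9,0,0,-24,0],[1,0,0,-24,0],[1,0,0,-22,0],[1,0,0,-20,0],[1,0,0,-18,0],[1,0,0,-14,0],[1,0,0,-10,0],[1,0,0,-6,0],[1,0,0,0,0],[1,0,0,0,0]]' >/dev/null; ./st.sh; python3 look.py w21.png cup
python3 - <<'E'
from fit import *
f,c=load("w21.png")
h=cv2.cvtColor(f,cv2.COLOR_RGB2HSV).astype(int);H,S,V=h[...,0],h[...,1],h[...,2]
g=comp((H>100)&(H<125)&(S>120)&(V>60),(256,180),1000);k=contour(g);print("blue",g.sum(),rect(toplane(c,k,.058)[:,:2]))
for n in ("scene","side"):
    p=eyes.get_image(n);save(p,n+"21.png")
E
```

```text
61.55 [0.46   0.0892 0.25  ] tilt [0.0015 0.0072] sum -0.0017 q [0.0372 0.1014 1.6841 0.0073 1.3544 0.1082] qd [ 0.    -0.009 -0.01   0.007] w 0.0854 F [-0.8  0.3 -0.2]
t 61.55 [0.46   0.0892 0.25  ]
blue 4226 (array([0.46082739, 0.090858  ]), 0.08968312377929688, 0.051027151489257815, 85.9767074584961)
```

View pics/w21.png

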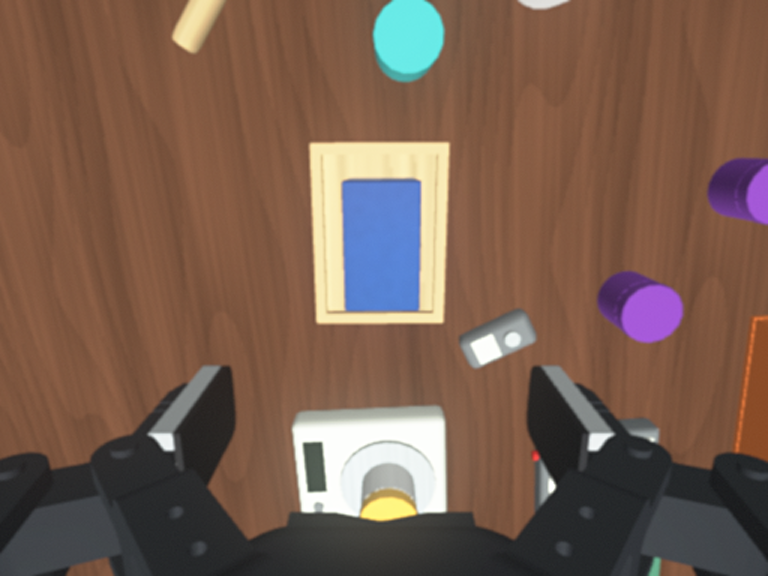

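View pics/scene21.png

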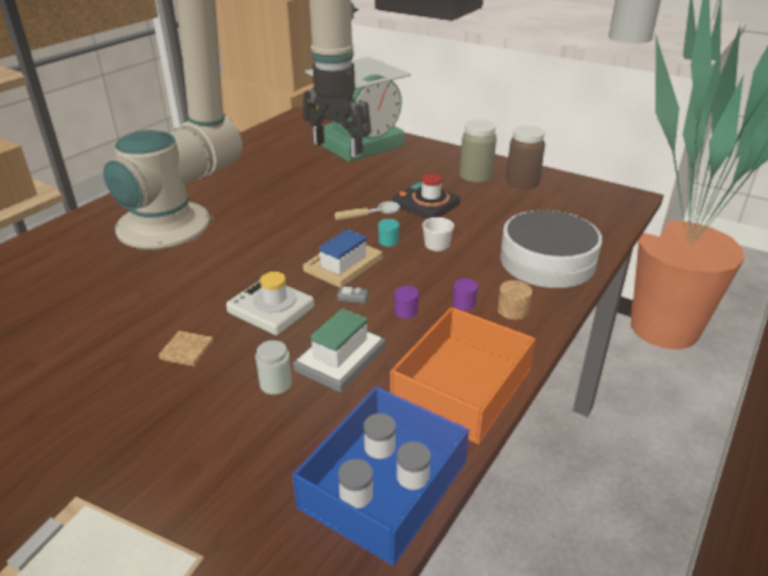

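View pics/side21.png

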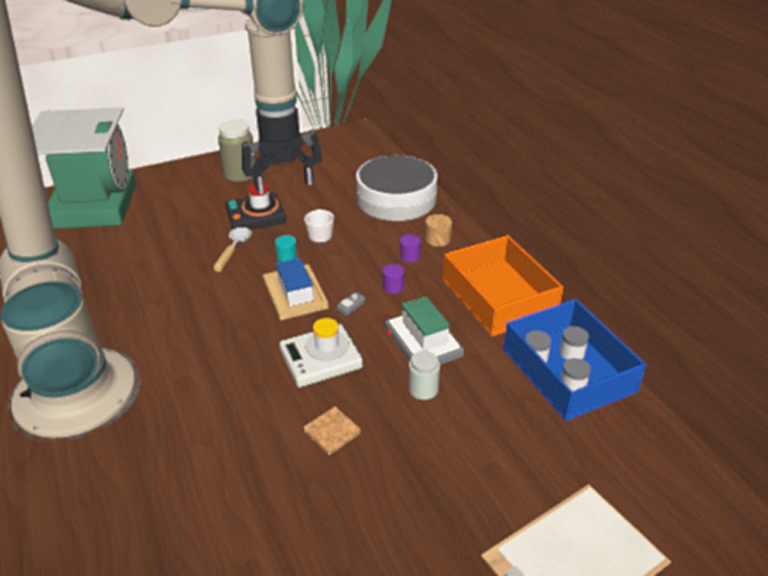

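All four tins are in place: red at (431,187), yellow (272,290), green (340,338), blue (343,253) in the scene view. The jar and cup are standing. I'll check the round tins' centring in the earlier wrist shots.

Run:
```python
from fit import *
f,c=load("w7.png");h=cv2.cvtColor(f,cv2.COLOR_RGB2HSV).astype(int);H,S,V=h[...,0],h[...,1],h[...,2]
m=comp(((H<5)|(H>172))&(S>180)&(V>100),(254,143),300);print("red",circ(toplane(c,contour(m),.080)[:,:2])[0])
r=(H<18)&(S>90)&(V>200);r[m]=0;r=comp(r,(253,135),200);print("ring",circ(toplane(c,contour(cv2.morphologyEx(r.astype(np.uint8),cv2.MORPH_CLOSE,np.ones((3,3)))),.036)[:,:2])[0])
f,c=load("w12.png");h=cv2.cvtColor(f,cv2.COLOR_RGB2HSV).astype(int);H,S,V=h[...,0],h[...,1],h[...,2]
m=comp((H>15)&(H<32)&(S>110)&(V>150),(253,177),300);print("yellow",circ(toplane(c,contour(m),.080)[:,:2])[0])
# jar and cup: mark in fixed cameras, now
ps=[eyes.get_image("scene"),eyes.get_image("side")];cs=[cam(p) for p in ps]
for n in ("jar","cup"):
    o=[np.array(mark_of(p,n)[0]["point"])[::-1] for p in ps];print(n,[x.round(1).tolist() for x in o],tri(cs,o).round(4))
```

```text
Traceback (most recent call last):
  File "fit.py", line 7, in comp
    best=min((i for i in range(1,n) if s[i,4]>=minarea),key=lambda i:np.hypot(*(ce[i]-near)))
ValueError: min() iterable argument is empty
```

Run:
```python
from fit import *
f,c=load("w7.png");h=cv2.cvtColor(f,cv2.COLOR_RGB2HSV).astype(int);H,S,V=h[...,0],h[...,1],h[...,2]
print(h[143,254])
m=comp(((H<6)|(H>170))&(S>140)&(V>100),(254,143),300);print("red",circ(toplane(c,contour(m),.080)[:,:2])[0])
f,c=load("w12.png");h=cv2.cvtColor(f,cv2.COLOR_RGB2HSV).astype(int);H,S,V=h[...,0],h[...,1],h[...,2]
m=comp((H>15)&(H<32)&(S>110)&(V>150),(253,177),300);print("yellow",circ(toplane(c,contour(m),.080)[:,:2])[0])
ps=[eyes.get_image("scene"),eyes.get_image("side")];cs=[cam(p) for p in ps]
for n in ("jar","cup"):
    o=[np.array(mark_of(p,n)[0]["point"])[::-1] for p in ps];print(n,[x.round(1).tolist() for x in o],tri(cs,o).round(4))
```

```text
[  1 170 244]
red [0.48837952 0.41429524 0.0225284 ]
yellow [ 0.4511869  -0.11638326  0.02202187]
jar [[181.0, 253.8], [281.8, 258.9]] [ 0.5755 -0.2705  0.0038]
cup [[290.2, 165.5], [211.4, 158.1]] [ 0.5831  0.2794 -0.0136]
```

```bash
./st.sh; python3 -c "
from rig import manip
print(manip.sign_off())"
```

```text
62.05 [0.46   0.0891 0.2494] tilt [0.0002 0.0071] sum -0.0005 q [0.0372 0.1026 1.6843 0.0073 1.3542 0.1082] qd [-0.001  0.    -0.002  0.001] w 0.0856 F [ 0.2  0.6 -0.1]
the job is handed in; nothing more can be done
None
```

I took both stacks apart in the order asked and handed the job in at 62 s of the 128 s. The red tin is on the tester, the yellow on the scale, the green on the light box and the blue in the tray. Each tin was lowered until it touched, with at most 8 N read at the wrist, and then released. The arm finished clear of everything, with the gripper open.

| Tin | Distance from the middle of its place | Angle to its place |
|---|---|---|
| Red | 0.6 mm | round |
| Yellow | 0.6 mm | round |
| Green | 0.8 mm | 0.2° |
| Blue | 1.4 mm | 0.1° |

- **How sure these are:** the distances come from wrist-camera fits with a calibration good to about 2 mm. The red, yellow and green fits were taken just after each release; the final scene and side pictures show all four tins still upright and in place.
- **Jar and cup:** both stand in the final pictures. The networks' rough marks for them differ from the start by about 1 mm (jar) and 5 mm (cup) sideways. Both heights came out about 10 mm different between the two readings, so I put this down to the marks and not to movement.
- **What went wrong along the way:** the tool tilted by up to about 3° after fast moves. I brought it back to about 1° or less before each tin touched down.

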